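# Pin and weight a lamination stack of acetate sheets

## Robot

A 7-joint arm with a two-finger parallel gripper is mounted at the origin on a cart in front of the work surface, level with it; the furniture and walls round the work are solid. World frame = base frame: x ahead of the robot, y to its left, z up, the work surface at z = 0. Lengths are in m, angles in rad, forces in N, time in s.
With the tool pointing down it reaches from about 0.425 to 0.925 m from the base axis. Payload 6.8 kg.
Tool frame: the origin (TCP) lies midway between the tips of the shut fingers; the grasp point (between the pads) lies 19 mm behind it; x points along the fingers, y is the direction in which the jaws open and shut, and the axes are right-handed (so a half turn about x gives the same grasp; the last joint's range is limited). The gripper opens to 85 mm and grips with 20 to 120 N. Pads are 22 mm wide; open, the fingers measure 114 mm over their backs; the gripper's body (76 mm by 85 mm) begins 54 mm behind the grasp point. The pads swing forward as they close: fully open they stand 13 mm farther back than shut.
Start: joints at [1.161, 0.477, 0.022, 1.555, -0.011, 1.109, -0.083], TCP at [0.201, -0.645, 0.231] pointing down, gripper open.
Joint ranges: [-2.96, 2.96], [-0.34, 2.1], [-1.41, 1.46], [0.24, 2.44], [-1.37, 4.51], [0.17, 1.92], [-2.96, 2.96]. Speed limits (rad/s): [2.39, 2.39, 3.14, 3.14, 3.14, 3.14, 3.14].

## Interface

Orientations are given as a rotation vector (axis times angle).
In Python, from bench import r, viewer, nets gives the robot as it stands.
- The arm moves only by the shell command python3 -m pendant 'ROWS' [FORCE]. ROWS is JSON, one flat list of numbers, 5 for each row, row after row: the finger opening in mm, from 0 to 85.4, then the shift along the tool's x, y, z in mm, then the turn about the tool's x in rad. A call has 1 to 20 rows; each row shifts and turns the commanded pose from where the row before left it, along the tool's axes as they then stand; what a row does not reach is not made up. A row lasts 1/8 s, in which the tool goes at most 62.5 mm and 10.7 degrees, less where a joint would pass 70% of its speed; a pose out of reach is approached as far as the arm can. A call with a gripper value outside its range is refused whole. The fingers move at their own pace and stop on an object; FORCE is the grip in N (left out, the last holds). Time passes only in rows, so rows that do not move let the fingers close. It gives the time, the measured TCP pose, the force and the opening at its end, in the units of the state.
- r.get_obs(): the state, without advancing time (a new reading comes with each control period).
- viewer.grab_frame(name): name is "side" or "top"; returns (picture, depth): 400x640x3 uint8, red, green, blue; 400x640 float32, m along the optical axis (not along the pixel's ray), 0 where there is no reading.
- viewer.calibration(name): a dict with "mtx" (3x3 intrinsics, pixels), "distortion" ([k1, k2, p1, p2, k3] as OpenCV has them; the pictures are not rectified), "world_to_cam" (4x4, takes a point from world to camera coordinates). Camera axes: x right, y up, looking along -z (the intrinsics and any distortion apply to the point x, -y, -z); pixel columns grow to the right and rows downward; lengths in m; the calibration is good to about 2 mm. A picture is of the moment at which its call begins. calibration takes no time and is no camera call.
- r.hand_in(): hands the job in, once; it reports no verdict.
Trained networks look in the newest picture that a camera, given by its name, has taken for a name from the list of things; names that differ only in an ending like _2 or _b are one class to them, and where a whole thing is asked for, a point or a joint stands for the part that bears it (a point fixed in the world has none). Each returns a list of dicts, best first, with "score" (0 to 1); they miss things now and then, are a little off and sometimes report something else, mostly with a low value. They report only what shows in the picture. A call takes as long as a camera call. They do not tell look-alikes from the thing itself.
- nets.look_for(name, camera): "location" ([x, y, z] in m, in world coordinates, good to about 4 mm: the middle of the surface that is visible of it).
- nets.silhouettes(name, camera): "mask" (400x640 bool, what is visible of it).
The state is a dict: "clock": time; "joints": joint angles; "qvel": joint speeds; "tau": joint torques, N m; "tcp_pos": TCP position; "orientation": TCP orientation; "contact_force": force on the tool from outside, world axes, zero at the start; "moment": the same for the moment, N m; "grip_width": finger opening in m.
Only numpy, scipy, OpenCV 4.12 (cv2) and the standard library are available. Lean on these libraries where they do the work, as an engineer would, in place of code of your own. Each camera call takes 0.05 s, during which the arm holds its last target. There are 200 camera calls.

## Task

Build the lamination stack on the drilled aluminium block: lay every acetate sheet that lies on the mat flat on the brown one, holes over holes, then drive both taper pins fully home through the two holes of the stack so that all sheets are pulled into line with the block. With both pins still home, pick up the toppled press weight and stand it upright on the middle of the top sheet, then, while it holds the sheets, draw both pins and put them back upright in their wooden stand. Leave the bottle, the spectacles and the notebook where they are.

Things in the scene. Friction and masses are not known exactly. Their poses are not given: they have to be found in the camera images.
- block_top (a point): Centre of the top face of the fixed laminating block (aluminium, 46 mm in its x by 150 mm in its y, top 55 mm above the mat, on a dark steel foot 78 x 176 x 8 mm). Axes: y along the block's length, z up. The brown sheet lies on it from the start, a few mm out of line.
- block_hole_right (a point): Mouth, at the block's top face, of the 12.5 mm through hole at the block's -y end (60 mm from block_top); the hole runs straight down through the block to the mat.
- block_hole_left (a point): The same at the block's +y end (60 mm from block_top).
- sheet_brown_mid (a point): Centre (half-way up) of the dark brown acetate sheet, 58 mm (its x) by 150 mm (its y) by 6 mm thick (its z), 70 g, with two 12.5 mm through holes on its y axis, 60 mm either side of the centre; alike either way round; a spectacle outline is scribed on it. Starts on the block, out of line by up to about 2.5 mm and 0.025 rad; it and the sheets above slide on one another when a pin draws them.
- sheet_amber_mid (a point): Centre (half-way up) of the amber orange acetate sheet, 58 mm (its x) by 150 mm (its y) by 6 mm thick (its z), 70 g, with two 12.5 mm through holes on its y axis, 60 mm either side of the centre; alike either way round; a spectacle outline is scribed on it. Starts flat on the mat, or is absent (None); 2 or 3 such sheets are present.
- sheet_cream_mid (a point): Centre (half-way up) of the cream acetate sheet, 58 mm (its x) by 150 mm (its y) by 6 mm thick (its z), 70 g, with two 12.5 mm through holes on its y axis, 60 mm either side of the centre; alike either way round; a spectacle outline is scribed on it. Starts flat on the mat, or is absent (None); 2 or 3 such sheets are present.
- sheet_teal_mid (a point): Centre (half-way up) of the teal acetate sheet, 58 mm (its x) by 150 mm (its y) by 6 mm thick (its z), 70 g, with two 12.5 mm through holes on its y axis, 60 mm either side of the centre; alike either way round; a spectacle outline is scribed on it. Starts flat on the mat, or is absent (None); 2 or 3 such sheets are present.
- pin_left_handle (a point): Middle of the handle of a taper pin (90 g, z runs up the pin): red handle 18 mm in diameter, 50 mm long. Below it a steel collar 23 mm in diameter, underside 29 mm below this point; fully home, the collar rests on the top sheet and the shank reaches into the block. Starts upright in the stand; the pins are alike, either may go in either hole.
- pin_left_tip (a point): Tip of that pin, 91 mm below the middle of its handle, 62 mm below its collar; z runs up the pin. The shank is 11.5 mm in diameter for 32 mm below the collar, then tapers over 30 mm to 3 mm at this tip.
- pin_right_handle (a point): Middle of the handle of a taper pin (90 g, z runs up the pin): red handle 18 mm in diameter, 50 mm long. Below it a steel collar 23 mm in diameter, underside 29 mm below this point; fully home, the collar rests on the top sheet and the shank reaches into the block. Starts upright in the stand; the pins are alike, either may go in either hole.
- pin_right_tip (a point): Tip of that pin, 91 mm below the middle of its handle, 62 mm below its collar; z runs up the pin. The shank is 11.5 mm in diameter for 32 mm below the collar, then tapers over 30 mm to 3 mm at this tip.
- stand_hole_right (a point): Mouth of a 17 mm through hole in the top (68 mm above the mat) of the heavy (0.9 kg) but loose wooden pin stand, 44 x 100 x 68 mm on a foot 70 x 122 x 8 mm; the two holes lie 26 mm either side of its middle along its y. A pin put back stands with its collar on the top face, its handle's middle 29 mm above this point.
- stand_hole_left (a point): The same, the other hole of the stand.
- weight_ball (a point): Centre of the black ball knob, 24 mm in diameter, of the press weight: a dark square steel block 50 x 50 x 40 mm with a rubber sole, the ball on a 9 mm stem, its centre 26 mm above the block's top face and 66 mm above the sole; z runs from the sole to the ball. 0.8 kg. Starts toppled: lying on a side face, z level, ball centre 25 mm above the mat. Pinched lightly (25 N) by the ball it swings between the pads as it is lifted and hangs nearly upright.
- press_weight: The same press weight; this origin is the centre of its sole.
- solvent_bottle: Bystander: small white bottle with red cap, 34 mm in diameter, 110 mm tall, standing; origin at the centre of its base.
- spectacles: Bystander: dark folded spectacles, 43 x 140 x 12 mm, lying on the mat; origin at the centre of the underside.
- notebook: Bystander: purple spiral notebook, 148 x 109 x 14 mm, lying on the mat; origin at the centre of the underside.
Mind the look-alikes: they are no part of the job. There is more than one size of the part that bears sheet_brown_mid; the job needs the larger.

How it is judged:
By the outcome, as a careful person would: the job done as asked, in the order asked, and still so for the second after the job is handed in, with the robot touching nothing.
Of sheet_amber, sheet_cream, sheet_teal only 2 to 3 are there at a start; the rules pass over those that are not, and their reading is None.
At some moment in a run one of pin_stand may be knocked a few centimetres aside while the robot is not near it.
It also fails if it takes over 210 s, if anything falls off the work surface, if the arm or the gripper's body presses on something with over 40 N, if the wrist force passes 120 N, or if a joint passes its speed limit or range.

## Working session

There is one attempt and no reset: what is moved stays moved. The work goes in short steps, Python scripts to look and compute and a shell command to move; the robot and the scene stay as the last step left them, time stands still between calls to the robot, and variables do not carry over. Pictures are saved under pics/ and viewed, about 12 in all and at most 16, crops included, and the job is handed in when it is done.

```bash
ls; mkdir -p pics; cat > h.py <<'E'
import numpy as np, cv2
from bench import r, viewer, nets
from scipy.spatial.transform import Rotation as R
def grab(n):
    im,d=viewer.grab_frame(n); return im,d
def save(n,im,crop=None,s=1):
    if crop: x0,y0,x1,y1=crop; im=im[y0:y1,x0:x1]
    im=cv2.resize(im,None,fx=s,fy=s,interpolation=cv2.INTER_CUBIC)
    cv2.imwrite('pics/'+n+'.png',im[:,:,::-1])
def unproj(cam,uv,depth=None,z=None):
    """pixels (n,2) -> world, by depth along axis or plane height z"""
    c=viewer.calibration(cam); M=np.array(c['mtx']); D=np.array(c['distortion']); T=np.linalg.inv(np.array(c['world_to_cam']))
    p=cv2.undistortPoints(np.array(uv,float).reshape(-1,1,2),M,D).reshape(-1,2)
    ray=np.c_[p[:,0],-p[:,1],-np.ones(len(p))]
    if z is None: return (ray*np.array(depth).reshape(-1,1))@T[:3,:3].T+T[:3,3]
    w=ray@T[:3,:3].T; o=T[:3,3]
    return o+w*((z-o[2])/w[:,2])[:,None]
def proj(cam,P):
    c=viewer.calibration(cam); T=np.array(c['world_to_cam']); q=np.array(P,float).reshape(-1,3)@T[:3,:3].T+T[:3,3]
    return cv2.projectPoints(np.c_[q[:,0],-q[:,1],-q[:,2]],np.zeros(3),np.zeros(3),np.array(c['mtx']),np.array(c['distortion']))[0].reshape(-1,2)
def st():
    o=r.get_obs(); m=R.from_rotvec(o['orientation']).as_matrix()
    print('t',round(o['clock'],2),'tcp',np.round(np.array(o['tcp_pos'])*1e3,1),'F',np.round(o['contact_force'],1),'M',np.round(o['moment'],2),'w',round(o['grip_width']*1e3,1),'\n toolaxes x',m[:,0].round(3),'y',m[:,1].round(3),'z',m[:,2].round(3)); return o,m
E
python3 - <<'E'
from h import *
st()
for c in('top','side'):
    im,d=grab(c); save(c+'0',im)
    k=viewer.calibration(c); T=np.linalg.inv(k['world_to_cam']); print(c,T[:3,3].round(3),(-T[:3,2]).round(3),np.round(k['mtx'],1).tolist(),np.round(k['distortion'],3))
    for n in ['block_top','block_hole_right','block_hole_left','sheet_brown_mid','sheet_amber_mid','sheet_cream_mid','sheet_teal_mid','pin_left_handle','stand_hole_right','weight_ball','press_weight','solvent_bottle','spectacles','notebook']:
        print(n,[(np.round(x['location'],3).tolist(),round(x['score'],2)) for x in nets.look_for(n,c)])
E
```

```text
pics
t 0.0 tcp [ 200.5 -643.9  230.3] F [-0.5 -0.3 -0.2] M [-0.04 -0.01  0.05] w 85.3 
 toolaxes x [-0.001  0.002 -1.   ] y [ 0.297 -0.955 -0.002] z [-0.955 -0.297  0.   ]
top [ 0.464 -0.009  1.302] [ 0.11   0.006 -0.994] [[384.8, 0.0, 318.7], [0.0, 384.8, 195.7], [0.0, 0.0, 1.0]] [-0.076  0.     0.     0.     0.   ]
block_top [([0.475, 0.019, 0.006], 0.74)]
block_hole_right [([0.47, 0.022, 0.005], 0.64)]
block_hole_left [([0.471, 0.023, 0.009], 0.93)]
sheet_brown_mid [([0.423, -0.164, 0.005], 0.84), ([0.486, 0.038, 0.062], 0.79)]
sheet_amber_mid []
sheet_cream_mid [([0.468, -0.299, 0.007], 0.79)]
sheet_teal_mid [([0.494, -0.412, 0.006], 0.67)]
pin_left_handle [([0.517, 0.252, 0.12], 0.52)]
stand_hole_right [([0.52, 0.225, 0.071], 0.62), ([0.426, 0.257, 0.049], 0.57), ([0.468, -0.298, 0.009], 0.38), ([0.487, 0.038, 0.063], 0.28)]
weight_ball [([0.428, 0.259, 0.048], 0.52)]
press_weight [([0.433, 0.257, 0.052], 0.78), ([0.539, 0.204, 0.117], 0.31)]
solvent_bottle [([0.644, 0.4, 0.076], 0.64)]
spectacles []
notebook [([0.658, -0.32, 0.01], 0.71), ([0.471, -0.301, 0.008], 0.27)]
side [0.598 0.867 0.661] [-0.015 -0.839 -0.543] [[365.1, 0.0, 323.7], [0.0, 365.1, 200.3], [0.0, 0.0, 1.0]] [-0.046  0.     0.     0.     0.   ]
block_top []
block_hole_right []
block_hole_left []
sheet_brown_mid []
sheet_amber_mid []
sheet_cream_mid []
sheet_teal_mid []
pin_left_handle [([0.518, 0.265, 0.098], 0.43), ([0.433, 0.276, 0.043], 0.41)]
stand_hole_right [([0.504, 0.275, 0.066], 0.54)]
weight_ball [([0.434, 0.276, 0.04], 0.62), ([0.504, 0.27, 0.07], 0.62)]
press_weight [([0.433, 0.273, 0.045], 0.96)]
solvent_bottle [([0.43, 0.273, 0.045], 0.66)]
spectacles [([0.428, 0.275, 0.044], 0.72)]
notebook []
```

View pics/top0.png

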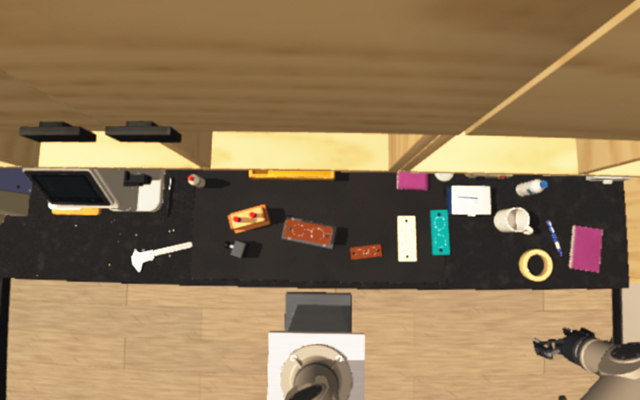

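View pics/side0.png

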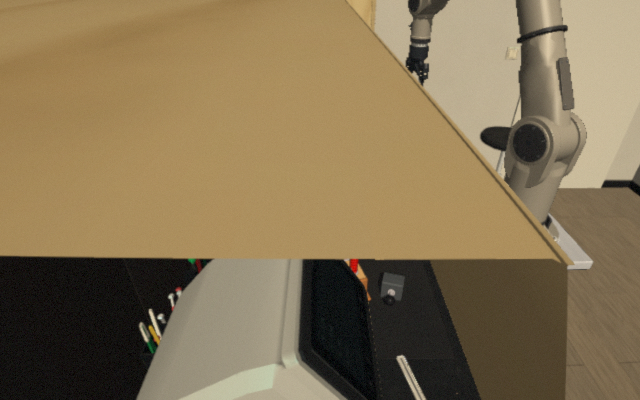

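The first top picture shows:
- block with brown sheet at (308,231), and the small look-alike at (366,252)
- cream at (405,238) and teal at (440,232)
- stand with pins at (248,217)
- weight at (238,248), ball to its left

I see no amber sheet. The side view is mostly blocked and shows only the stand and the weight at (391,287). Next I'll measure.

```bash
python3 - <<'E'
from h import *
im,d=grab('top'); np.savez('top0.npz',im=im,d=d)
save('zoom0',im,(215,160,475,275),3)
def fit(mask,z,n):
    v,u=np.nonzero(mask); P=unproj('top',np.c_[u,v],z=z)[:,:2]; c=P.mean(0); w,V=np.linalg.eigh(np.cov((P-c).T)); a=V[:,1]
    (rc,rs,ra)=cv2.minAreaRect((P*1e3).astype(np.float32))
    L=np.sqrt(12*w)
    print(n,'c',(c*1e3).round(1),'yaw of long axis',np.degrees(np.arctan2(a[1],a[0])).round(1),'LW',(L*1e3).round(1),'n',len(u),'rect',np.round(rc,1),np.round(rs,1),round(ra,1),'depth z',np.round(np.median(unproj('top',np.c_[u,v],d[v,u])[:,2])*1e3,1))
for n,z in [('sheet_brown_mid',.061),('sheet_cream_mid',.006),('sheet_teal_mid',.006),('sheet_amber_mid',.006),('pin_left_handle',.12),('pin_right_handle',.12),('press_weight',.05),('weight_ball',.03),('stand_hole_left',.068)]:
    for m in nets.silhouettes(n,'top')[:3]: print(round(m['score'],2),end=' '); fit(m['mask'],z,n)
# colour thresholds
hsv=cv2.cvtColor(im,cv2.COLOR_RGB2HSV)
for p in [(405,238),(440,232),(308,231),(366,252),(285,231),(248,217),(258,214),(238,248)]: print(p,im[p[1],p[0]],hsv[p[1],p[0]],d[p[1],p[0]], unproj('top',[p],[d[p[1],p[0]]]).round(3))
for uv in [(320,50),(270,145),(290,173)]: print('cab',uv,unproj('top',[uv],[d[uv[1],uv[0]]]).round(3))
E
```

```text
0.64 sheet_brown_mid c [ 424.4 -156. ] yaw of long axis 98.1 LW [38.2 96.4] n 364 rect [ 424.5 -155. ] [38.8 97.9] 7.4 depth z 3.5
0.6 sheet_brown_mid c [485.   32.3] yaw of long axis 79.7 LW [ 59.5 148.4] n 855 rect [484.2  32.6] [150.4  61.1] 80.2 depth z 59.8
0.26 sheet_brown_mid c [428.7 255.7] yaw of long axis 73.2 LW [47.2 68.7] n 288 rect [431.1 262.6] [79.2 53.4] 73.1 depth z 46.1
0.72 sheet_cream_mid c [ 470.9 -300.3] yaw of long axis -177.3 LW [ 59.3 145.5] n 761 rect [ 469.2 -299.7] [148.   59.8] 1.5 depth z 5.2
0.89 sheet_teal_mid c [ 489.9 -411.1] yaw of long axis -177.9 LW [ 62.  153.7] n 828 rect [ 490.8 -410. ] [154.9  64.1] 2.6 depth z 5.3
0.22 sheet_teal_mid c [ 664.7 -321.4] yaw of long axis 88.2 LW [ 57.4 110.3] n 531 rect [ 664.8 -321.4] [107.6  57. ] 88.2 depth z 11.0
0.37 sheet_amber_mid c [ 664.9 -320.4] yaw of long axis 88.9 LW [ 57. 107.] n 515 rect [ 664.9 -321.2] [107.1  57.1] 88.1 depth z 11.0
0.52 pin_left_handle c [519.  246.7] yaw of long axis 78.3 LW [17.8 22.6] n 43 rect [518.5 246.6] [18.5 21.9] 1.0 depth z 114.3
0.61 pin_right_handle c [429.3 241.8
[... 734 characters left out ...]
pth z 64.3
(405, 238) [255 251 222] [ 26  33 255] 1.2872437 [[ 0.469 -0.294  0.006]]
(440, 232) [ 16 183 170] [ 88 233 183] 1.2820174 [[ 0.49  -0.411  0.013]]
(308, 231) [170  79  43] [  9 191 170] 1.2357703 [[0.486 0.03  0.061]]
(366, 252) [196 124  96] [  8 130 196] 1.2871724 [[ 0.42  -0.164  0.001]]
(285, 231) [162  79  46] [  9 183 162] 1.2412547 [[0.485 0.105 0.056]]
(248, 217) [247 188 103] [ 18 149 247] 1.2329446 [[0.528 0.224 0.07 ]]
(258, 214) [200 143  85] [ 15 147 200] 1.2354186 [[0.538 0.192 0.068]]
(238, 248) [115 109 103] [ 15  27 115] 1.2429686 [[0.428 0.257 0.049]]
cab (320, 50) [[ 0.563 -0.008  1.109]]
cab (270, 145) [[0.624 0.081 0.647]]
cab (290, 173) [[0.683 0.097 0.007]]
```

View pics/zoom0.png

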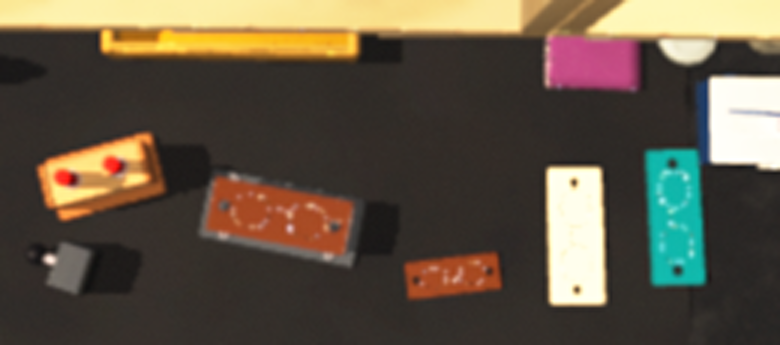

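The crop shows cream and teal with clear holes, the brown sheet inside the block's grey foot, the red handles in the stand, and the ball left of the weight block. The yellow strip at the back is about 26 cm long, so it is not a sheet. The net masks are slightly shifted, so I'll fit by colour.

```bash
cat >> h.py <<'E'
def cmask(im,lo,hi,box,grow=8):
    s=grow; x0,y0,x1,y1=box
    big=cv2.resize(im[y0:y1,x0:x1],None,fx=s,fy=s,interpolation=cv2.INTER_CUBIC)
    m=cv2.inRange(cv2.cvtColor(big,cv2.COLOR_RGB2HSV),lo,hi)
    n,l,stt,_=cv2.connectedComponentsWithStats(m); k=1+np.argmax(stt[1:,4]); m=(l==k).astype(np.uint8)
    c=max(cv2.findContours(m,cv2.RETR_EXTERNAL,cv2.CHAIN_APPROX_NONE)[0],key=cv2.contourArea)
    f=np.zeros_like(m); cv2.drawContours(f,[c],-1,1,-1)
    v,u=np.nonzero(f); return np.c_[(u+.5)/s-.5+x0,(v+.5)/s-.5+y0]
def cfit(cam,uv,z,n,verb=True):
    P=unproj(cam,uv,z=z)[:,:2]*1e3; c=P.mean(0); w,V=np.linalg.eigh(np.cov((P-c).T)); a=V[:,1]*(1 if V[1,1]>0 else -1)
    rc,rs,ra=cv2.minAreaRect(P.astype(np.float32))
    print(n,'c',c.round(1),'yaw',np.degrees(np.arctan2(a[1],a[0])).round(2),'LW',np.sqrt(12*w).round(1),'rect',np.round(rc,1),np.round(rs,1),round(ra,1)); return c,a
E
python3 - <<'E'
from h import *
f=np.load('top0.npz'); im=f['im']
cfit('top',cmask(im,(10,5,150),(40,90,255),(385,205,425,270)),.006,'cream')
cfit('top',cmask(im,(80,100,60),(100,255,255),(422,200,460,265)),.006,'teal')
cfit('top',cmask(im,(0,110,70),(16,255,255),(270,205,345,260)),.061,'brown')
for t in (58,65,72): cfit('top',cmask(im,(0,0,t),(180,255,255),(270,205,345,260)),.008,'foot')
for n,b in (('pinA',(228,210,243,228)),('pinB',(244,205,262,222))):
    cfit('top',cmask(im,(0,190,140),(7,255,255),b),.125,n)
cfit('top',cmask(im,(8,90,60),(25,255,255),(220,195,278,240)),.008,'standfoot')
save('zoomw',im,(218,195,352,265),6)
print(im[252:232:-2,222:246].mean(2).astype(int))
E
```

```text
cream c [ 468.3 -299.1] yaw 1.52 LW [ 60.5 151.2] rect [ 468.8 -299.3] [152.   62.4] 0.8
teal c [ 490.5 -412.3] yaw 2.43 LW [ 65. 155.] rect [ 490.6 -412.2] [156.   66.8] 1.8
brown c [485.1  30.8] yaw 80.48 LW [ 59.6 151.3] rect [485.3  30.9] [152.7  60.8] 80.4
foot c [482.5  32.4] yaw 79.5 LW [ 80.3 175.1] rect [484.1  31.7] [180.4  84.1] 79.9
foot c [482.5  33.1] yaw 78.83 LW [ 77.8 171.9] rect [484.   31.3] [178.6  81.4] 79.6
foot c [482.5  33.5] yaw 78.64 LW [ 76.  169.9] rect [483.9  31. ] [177.1  79.8] 79.5
pinA c [518.9 250.7] yaw 74.41 LW [12.1 15.6] rect [518.9 250.9] [17.6 13.8] 64.9
pinB c [532.5 200.9] yaw 57.11 LW [12.3 15.4] rect [532.4 201.1] [17.4 13.7] 52.4
standfoot c [526.1 234.3] yaw 105.91 LW [ 76.2 136.3] rect [525.3 234.7] [ 79.6 141.5] 16.3
[[ 46  46  45  45  45  45  44  45  58  88 110 112 111 112 110 108 108 108
  107  98  71  41  23  17]
 [ 45  45  45  45  45  44  44  45  48  71  99 110 110 111 110 109 108 107
  108 106  91  59  34  19]
 [ 46  45  44  41  38  34  35  45  68 101 123 122 112 110 110 110 109 107
  108 108 104  81  48  27]
 [ 46  42  36  36  31  24  41 117 204 238 227 175 124 110 109 111 110 109
  108 108 107  96  70  40]
 [ 44  42  50  59  47  31  22  36  73  95  79  72  94 107 110 110 110 109
  109 107 108 104  86  56]
 [ 44  43  38  33  28  23  21  26  34  41  37  39  66  96 109 108 106 100
   89  77  62  50  41  32]
 [ 44  46  43  43  43  42  42  46  47  47  47  47  51  59  61  55  47  44
   42  44  45  45  44  46]
 [ 43  45  47  45  44  45  46  46  46  46  47  47  47  47  48  47  48  47
   47  48  48  48  48  49]
 [ 44  45  45  45  45  46  45  46  47  47  46  47  47  48  47  48  47  47
   47  48  48  48  49  48]
 [ 44  43  44  44  44  44  45  46  46  45  46  45  45  48  49  47  45  46
   46  46  46  47  47  47]]
```

View pics/zoomw.png

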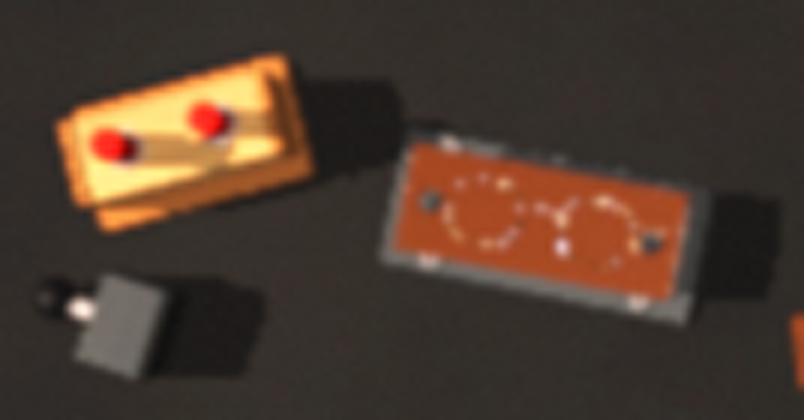

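The zoom shows the block foot corners intact, the brown sheet nearly in line with it, and pin handles at (112,146) and (208,120). The ball is at (52,298) and the weight block at (120,327), so its axis points up and left. I'll start with the teal sheet.

```bash
cat >> h.py <<'E'
def go(x,y,z,yaw):
    """shift (tool axes, mm) then turn (rad) to reach; yaw = heading of tool y, deg, mod 180"""
    o,m=st(); d=np.array([x,y,z])-np.array(o['tcp_pos'])*1e3; s=m.T@d
    a=np.degrees(np.arctan2(m[1,1],m[0,1])); t=(yaw-a+90)%180-90
    print('shift',s.round(1),'rows>=',np.ceil(np.linalg.norm(s)/55),'turn',np.round(-np.radians(t),3),'alt',np.round(-np.radians(t-180*np.sign(t)),3),'joints',np.round(o['joints'],2))
E
python3 -c "
from h import *
go(490.5,-412.3,60,92.4)"
```

```text
t 2.0 tcp [ 200.7 -644.5  231.3] F [-0.3 -0.8  0.5] M [ 0.01 -0.    0.03] w 86.0 
 toolaxes x [ 0.  0. -1.] y [ 0.297 -0.955 -0.   ] z [-0.955 -0.297 -0.   ]
shift [ 171.3 -135.5 -345.8] rows>= 8.0 turn 0.26 alt -2.882 joints [ 1.16  0.48  0.02  1.56 -0.01  1.11 -0.08]
```

```bash
python3 -m pendant '[85,15,-17,-43,0, 85,15,-17,-43,0, 85,15,-17,-43,0, 85,15,-17,-43,0, 85,15,-17,-43,0, 85,15,-17,-43,0, 85,15,-17,-43,0, 85,15,-17,-45,0, 85,20,0,0,0.13, 85,20,0,0,0.13, 85,0,0,0,0]' 40; python3 -c "
from h import *
go(490.5,-412.3,8,92.4)"
```

```text
clock: 3.38
tcp_pos: [0.4897, -0.4109, 0.0699]
orientation: [2.197, 0.049, -2.203]
contact_force: [0.1, 0.2, -0.0]
grip_width: 0.0849
t 3.38 tcp [ 489.7 -410.9   69.9] F [ 0.1  0.2 -0. ] M [-0.02  0.01  0.01] w 84.9 
 toolaxes x [-0.003  0.002 -1.   ] y [ 0.043 -0.999 -0.002] z [-0.999 -0.043  0.003]
shift [61.9  1.5 -0.9] rows>= 2.0 turn 0.001 alt -3.14 joints [ 0.6   0.6   0.    1.76 -0.    0.78 -0.92]
```

```bash
python3 -m pendant '[72,45,1.5,-1,0, 72,12,0,0,0, 72,3,0,0,0, 72,2,0,0,0, 72,2,0,0,0, 72,2,0,0,0, 72,0,0,0,0]'; python3 -c "
from h import *
go(490.5,-412.3,0,92.4)"
```

```text
clock: 4.25
tcp_pos: [0.4917, -0.4133, 0.0055]
orientation: [2.2, 0.046, -2.2]
contact_force: [0.2, -0.7, -0.0]
grip_width: 0.0721
t 4.25 tcp [ 491.7 -413.3    5.5] F [ 0.2 -0.7 -0. ] M [ 0.05 -0.04 -0.02] w 72.1 
 toolaxes x [ 0. -0. -1.] y [ 0.042 -0.999  0.   ] z [-0.999 -0.042 -0.   ]
shift [ 5.5 -1.   1.2] rows>= 1.0 turn 0.0 alt -3.142 joints [ 0.6   0.69  0.    1.78 -0.    0.67 -0.93]
```

```bash
python3 -m pendant '[72,2,0,0,0, 72,2,0,0,0, 72,1.5,0,0,0, 72,0,0,0,0]' ; python3 -m pendant '[72,1.5,0,0,0, 72,1.5,0,0,0, 72,0,0,0,0]'; 
```

```text
clock: 4.75
tcp_pos: [0.4915, -0.4132, -0.0004]
orientation: [2.2, 0.046, -2.201]
contact_force: [-0.2, 0.1, -0.3]
grip_width: 0.0715
clock: 5.12
tcp_pos: [0.4915, -0.4132, -0.0034]
orientation: [2.2, 0.046, -2.201]
contact_force: [-0.9, -0.7, 0.7]
grip_width: 0.0722
```

```bash
python3 -m pendant '[72,1.5,0,0,0, 72,1,0,0,0, 72,0,0,0,0]' ; python3 -m pendant '[72,1,0,0,0, 72,1,0,0,0, 72,0,0,0,0]';  python3 -m pendant '[72,1,0,0,0,72,0,0,0,0]'
```

```text
clock: 5.5
tcp_pos: [0.4916, -0.4132, -0.0058]
orientation: [2.2, 0.046, -2.201]
contact_force: [0.1, -0.2, -0.1]
grip_width: 0.0721
clock: 5.88
tcp_pos: [0.4916, -0.4132, -0.0078]
orientation: [2.2, 0.046, -2.201]
contact_force: [-0.3, 0.2, -0.1]
grip_width: 0.0719
clock: 6.12
tcp_pos: [0.4917, -0.4133, -0.0082]
orientation: [2.2, 0.046, -2.2]
contact_force: [-1.1, 0.3, 4.1]
grip_width: 0.0719
```

```bash
python3 -m pendant '[72,-4,0,0,0, 60,0,0,0,0, 56,0,0,0,0, 50,0,0,0,0, 50,0,0,0,0,50,0,0,0,0]' 60; python3 -m pendant '[50,-10,0,0,0, 50,-20,0,0,0,50,0,0,0,0]'
```

```text
clock: 6.88
tcp_pos: [0.492, -0.4131, -0.0039]
orientation: [2.201, 0.046, -2.2]
contact_force: [-1.8, 1.2, 7.8]
grip_width: 0.0559
clock: 7.25
tcp_pos: [0.4929, -0.4143, 0.0277]
orientation: [2.203, 0.043, -2.196]
contact_force: [0.4, 0.0, -1.6]
grip_width: 0.0557
```

```bash
python3 -m pendant '[50,-30,0,0,0,50,-30,0,0,0,50,-30,0,0,0,50,0,0,0,0]'; python3 -c "
from h import *
go(484.7,31.8,110,170)
im,d=grab('top'); save('teal',im,(380,180,480,275),5)"
```

```text
clock: 7.75
tcp_pos: [0.4931, -0.4145, 0.1179]
orientation: [2.203, 0.042, -2.194]
contact_force: [0.2, -0.0, -0.5]
grip_width: 0.0558
t 7.75 tcp [ 493.1 -414.5  117.9] F [ 0.2 -0.  -0.5] M [ 0.   -0.02 -0.01] w 55.8 
 toolaxes x [ 0.004 -0.003 -1.   ] y [ 0.042 -0.999  0.003] z [-0.999 -0.042 -0.004]
shift [   6.4 -446.3  -10.1] rows>= 9.0 turn -1.355 alt 1.787 joints [ 0.6   0.54  0.01  1.73 -0.    0.86 -0.92]
```

View pics/teal.png

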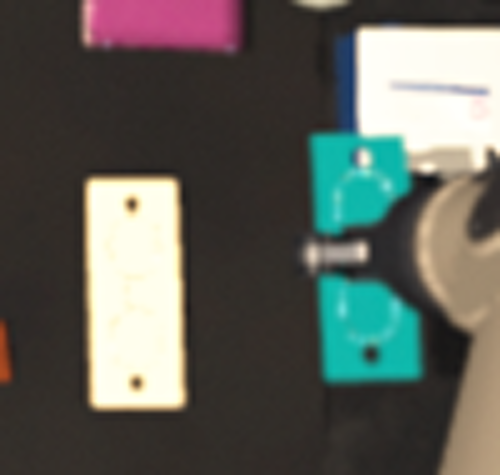

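The teal sheet hangs level between the fingers, both holes showing at (362,158) and (371,353) of the crop. I'll carry it to the block.

```bash
python3 -m pendant '[50,0,-49.6,-1,0,50,0,-49.6,-1,0,50,0,-49.6,-1,0,50,0,-49.6,-1,0,50,0,-49.6,-1,0,50,0,-49.6,-1,0,50,0,-49.6,-1,0,50,0,-49.6,-1,0,50,0,-49.6,-1,0,50,0,0,0,-0.169,50,0,0,0,-0.169,50,0,0,0,-0.169,50,0,0,0,-0.169,50,0,0,0,-0.169,50,0,0,0,-0.17,50,0,0,0,-0.17,50,0,0,0,-0.17,50,0,0,0,0]'; python3 -c "
from h import *
go(484.7,31.8,65,170)"
```

```text
clock: 10.05
tcp_pos: [0.481, 0.033, 0.1141]
orientation: [1.337, 1.123, -1.339]
contact_force: [-0.6, -0.4, -0.7]
grip_width: 0.0559
t 10.05 tcp [481.   33.  114.1] F [-0.6 -0.4 -0.7] M [-0.01 -0.03 -0.03] w 55.9 
 toolaxes x [-0.002  0.    -1.   ] y [ 0.985 -0.175 -0.002] z [-0.175 -0.985  0.   ]
shift [49.1  3.9  0.5] rows>= 1.0 turn -0.001 alt 3.14 joints [ 0.14  0.35 -0.4   2.09  0.2   0.74 -0.56]
```

```bash
python3 -m pendant '[50,30,3.9,0.5,0,50,14,0,0,0,50,5,0,0,0,50,0,0,0,0]'; python3 -c "
from h import *
go(484.7,31.8,58,170)"; python3 -m pendant '[50,2,0,0,0,50,2,0,0,0,50,2,0,0,0,50,0,0,0,0]'
```

```text
clock: 10.55
tcp_pos: [0.4856, 0.0321, 0.0662]
orientation: [1.336, 1.122, -1.337]
contact_force: [-0.9, 0.4, -0.5]
grip_width: 0.0556
t 10.55 tcp [485.6  32.1  66.2] F [-0.9  0.4 -0.5] M [ 0.05 -0.02 -0.02] w 55.6 
 toolaxes x [-0.001 -0.    -1.   ] y [ 0.985 -0.174 -0.   ] z [-0.174 -0.985  0.   ]
shift [ 8.2 -0.8  0.5] rows>= 1.0 turn 0.0 alt -3.141 joints [ 0.11  0.44 -0.37  2.11  0.26  0.64 -0.61]
clock: 11.05
tcp_pos: [0.4857, 0.0319, 0.0602]
orientation: [1.336, 1.122, -1.336]
contact_force: [-0.1, 0.5, -1.0]
grip_width: 0.0559
```

Lower to contact, then release.

```bash
python3 -m pendant '[50,1,-0.5,0,0,50,1,0,0,0,50,0,0,0,0]';python3 -m pendant '[50,1,0,0,0,50,0,0,0,0]'
```

```text
clock: 11.42
tcp_pos: [0.4852, 0.032, 0.0582]
orientation: [1.336, 1.122, -1.336]
contact_force: [0.2, 0.5, -1.5]
grip_width: 0.0557
clock: 11.68
tcp_pos: [0.4852, 0.032, 0.0572]
orientation: [1.336, 1.122, -1.336]
contact_force: [0.6, -0.6, -0.7]
grip_width: 0.0557
```

```bash
python3 -m pendant '[50,1,0,0,0,50,0,0,0,0]';python3 -m pendant '[64,0,0,0,0,72,0,0,0,0,72,0,0,0,0,74,-15,0,0,0,80,-40,0,0,0,85,-40,0,0,0,85,0,58,0,0,85,0,0,-55,0,85,0,0,0,0]'; python3 -c "
from h import *
im,d=grab('top'); np.savez('t1.npz',im=im,d=d); save('t1',im,(265,195,425,275),5)
st()
cfit('top',cmask(im,(80,100,60),(100,255,255),(270,200,350,262)),.067,'teal')
cfit('top',cmask(im,(10,5,150),(40,90,255),(385,205,425,270)),.006,'cream')"
```

```text
clock: 11.92
tcp_pos: [0.4853, 0.032, 0.057]
orientation: [1.336, 1.121, -1.336]
contact_force: [-2.8, -0.6, 8.9]
grip_width: 0.0554
clock: 13.05
tcp_pos: [0.5527, 0.0816, 0.1527]
orientation: [1.335, 1.127, -1.329]
contact_force: [-1.2, -0.0, -0.4]
grip_width: 0.0854
t 13.1 tcp [552.   78.8 152.3] F [-0.4 -1.4  0.1] M [-0.06  0.02  0.03] w 85.1 
 toolaxes x [ 0.001  0.002 -1.   ] y [ 0.986 -0.169  0.   ] z [-0.169 -0.986 -0.002]
teal c [481.1 -22.3] yaw 33.09 LW [43.6 65.8] rect [478.2 -14.6] [66.2 59.7] 79.1
cream c [ 464.4 -298.7] yaw 2.26 LW [ 59.1 146.1] rect [ 467.1 -299.3] [148.4  62.5] 0.6
```

View pics/t1.png

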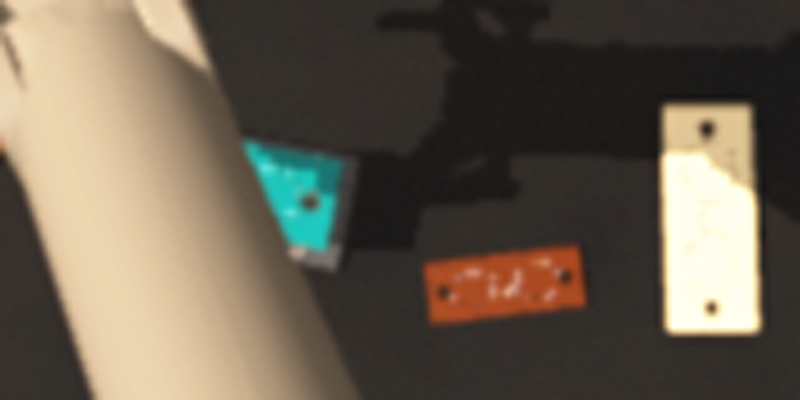

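The arm hides the block's left half. The right end of the teal sheet looks seated at (300,200). Next is cream; I'll check teal from there.

```bash
python3 -c "
from h import *
go(468.5,-299.6,90,91.5)"
```

```text
t 13.1 tcp [552.   78.8 152.3] F [-0.4 -1.4  0.1] M [-0.06  0.02  0.03] w 85.1 
 toolaxes x [ 0.001  0.002 -1.   ] y [ 0.986 -0.169  0.   ] z [-0.169 -0.986 -0.002]
shift [ 61.6 -18.4 387.2] rows>= 8.0 turn 1.375 alt -1.767 joints [ 0.08  0.41 -0.41  1.89  0.21  0.88 -0.61]
```

```bash
python3 -m pendant '[85,0,-2.3,48.4,0,85,0,-2.3,48.4,0,85,0,-2.3,48.4,0,85,0,-2.3,48.4,0,85,0,-2.3,48.4,0,85,0,-2.3,48.4,0,85,0,-2.3,48.4,0,85,0,-2.3,48.4,0,85,0,0,0,0.172,85,0,0,0,0.172,85,0,0,0,0.172,85,0,0,0,0.172,85,20,0,0,0.172,85,20,0,0,0.172,85,20,0,0,0.172,85,0,0,0,0.171,80,0,0,0,0]'; python3 -c "
from h import *
go(468.5,-299.6,10,91.5)
im,d=grab('top'); np.savez('t2.npz',im=im,d=d); save('t2',im,(265,195,425,275),5)
cfit('top',cmask(im,(80,100,60),(100,255,255),(270,200,350,262)),.067,'teal')
for t in (58,65,72): cfit('top',cmask(im,(0,0,t),(180,255,255),(270,205,345,260)),.008,'foot')"
```

```text
clock: 15.22
tcp_pos: [0.466, -0.3023, 0.0916]
orientation: [2.209, 0.025, -2.211]
contact_force: [-0.4, 0.2, -0.9]
grip_width: 0.0804
t 15.22 tcp [ 466.  -302.3   91.6] F [-0.4  0.2 -0.9] M [ 0.05 -0.   -0.02] w 80.4 
 toolaxes x [-0. -0. -1.] y [ 0.023 -1.     0.   ] z [-1.    -0.023  0.   ]
shift [81.6 -2.7 -2.6] rows>= 2.0 turn -0.004 alt 3.138 joints [ 0.45  0.46  0.02  1.96 -0.01  0.72 -1.07]
teal c [486.1  27.7] yaw 80.27 LW [ 59.8 151.7] rect [486.4  28.5] [153.7  61.3] 79.9
foot c [482.3  32.5] yaw 79.27 LW [ 79.9 175.9] rect [484.1  31.6] [180.3  84.2] 79.8
foot c [482.5  32.9] yaw 78.93 LW [ 78.  172.8] rect [484.   31.2] [178.6  81.7] 79.6
foot c [482.7  33.1] yaw 78.86 LW [ 76.7 170.8] rect [484.1  31.1] [177.3  80.3] 79.6
```

Teal sits about 3.4 mm toward −y of the block centre, with good yaw. I'll correct for that when placing cream and deal with teal afterwards.

```bash
python3 -m pendant '[72,50,-2.7,-2.6,0,72,25,0,0,0,72,10,0,0,0,72,4,0,0,0,72,3,0,0,0,72,3,0,0,0,72,0,0,0,0]'; python3 -c "
from h import *
go(468.5,-299.6,-4,91.5)"
```

```text
clock: 16.15
tcp_pos: [0.4695, -0.2993, -0.0034]
orientation: [2.211, 0.024, -2.21]
contact_force: [0.3, -0.3, -0.1]
grip_width: 0.0719
t 16.15 tcp [ 469.5 -299.3   -3.4] F [ 0.3 -0.3 -0.1] M [-0.02  0.03  0.03] w 71.9 
 toolaxes x [ 0. -0. -1.] y [ 0.022 -1.     0.   ] z [-1.    -0.022 -0.   ]
shift [0.6 0.3 1. ] rows>= 1.0 turn -0.004 alt 3.137 joints [ 0.45  0.61  0.01  1.99 -0.01  0.53 -1.08]
```

```bash
python3 -m pendant '[60,0,0,0,0, 56,0,0,0,0, 50,0,0,0,0, 50,0,0,0,0,50,0,0,0,0]' 60; python3 -m pendant '[50,-10,0,0,0, 50,-40,0,0,0,50,-40,0,0,0,50,-30,0,0,0,50,0,0,0,0]';python3 -c "
from h import *
go(483.6,35.4,110,170)"
```

```text
clock: 16.77
tcp_pos: [0.4694, -0.2993, -0.0028]
orientation: [2.211, 0.024, -2.21]
contact_force: [-2.6, 1.5, 8.4]
grip_width: 0.0555
clock: 17.4
tcp_pos: [0.4709, -0.3002, 0.1192]
orientation: [2.215, 0.021, -2.204]
contact_force: [0.5, 0.5, -1.3]
grip_width: 0.056
t 17.4 tcp [ 470.9 -300.2  119.2] F [ 0.5  0.5 -1.3] M [ 0.03 -0.    0.01] w 56.0 
 toolaxes x [ 0.005 -0.003 -1.   ] y [ 0.022 -1.     0.003] z [-1.    -0.022 -0.005]
shift [   8.4 -335.3  -19.9] rows>= 7.0 turn -1.375 alt 1.767 joints [ 0.44  0.42  0.02  1.94 -0.01  0.77 -1.08]
```

```bash
python3 -m pendant '[50,0,-48,-2.8,0,50,0,-48,-2.8,0,50,0,-48,-2.8,0,50,0,-48,-2.8,0,50,0,-48,-2.8,0,50,0,-48,-2.8,0,50,0,-48,-2.8,0,50,0,0,0,-0.172,50,0,0,0,-0.172,50,0,0,0,-0.172,50,0,0,0,-0.172,50,0,0,0,-0.172,50,0,0,0,-0.172,50,0,0,0,-0.172,50,0,0,0,-0.171,50,0,0,0,0]'; python3 -c "
from h import *
go(483.6,35.4,74,170)"
```

```text
clock: 19.4
tcp_pos: [0.4808, 0.0369, 0.1155]
orientation: [1.337, 1.122, -1.339]
contact_force: [0.9, 0.3, -0.1]
grip_width: 0.0554
t 19.4 tcp [480.8  36.9 115.5] F [ 0.9  0.3 -0.1] M [-0.03 -0.07 -0.01] w 55.4 
 toolaxes x [-0.002  0.    -1.   ] y [ 0.985 -0.175 -0.002] z [-0.175 -0.985  0.   ]
shift [41.5  3.1  1. ] rows>= 1.0 turn -0.001 alt 3.14 joints [ 0.12  0.35 -0.38  2.09  0.19  0.74 -0.56]
```

```bash
python3 -m pendant '[50,30,2.7,1,0,50,14,0,0,0,50,3,0,0,0,50,0,0,0,0]'; python3 -c "
from h import *
go(483.6,35.4,64,170)"
```

```text
clock: 19.9
tcp_pos: [0.4841, 0.0359, 0.0695]
orientation: [1.337, 1.122, -1.337]
contact_force: [0.4, 0.0, -0.7]
grip_width: 0.0553
t 19.9 tcp [484.1  35.9  69.5] F [ 0.4  0.  -0.7] M [-0.03 -0.    0.05] w 55.3 
 toolaxes x [-0.  0. -1.] y [ 0.985 -0.174 -0.   ] z [-0.174 -0.985 -0.   ]
shift [ 5.5 -0.4  0.5] rows>= 1.0 turn 0.0 alt -3.142 joints [ 0.09  0.43 -0.35  2.11  0.24  0.64 -0.6 ]
```

```bash
python3 -m pendant '[50,2,0,0,0,50,1,0,0,0,50,0,0,0,0]'; python3 -m pendant '[50,1,0,0,0,50,0,0,0,0]'
```

```text
clock: 20.27
tcp_pos: [0.4841, 0.0356, 0.0665]
orientation: [1.337, 1.121, -1.336]
contact_force: [0.4, -0.7, 0.3]
grip_width: 0.0557
clock: 20.52
tcp_pos: [0.484, 0.0356, 0.0653]
orientation: [1.336, 1.122, -1.336]
contact_force: [-0.5, -0.2, -0.5]
grip_width: 0.0552
```

```bash
python3 -m pendant '[50,1,0,0,0,50,1,0,0,0,50,0,0,0,0]'; python3 -m pendant '[50,0.7,0,0,0,50,0,0,0,0]'
```

```text
clock: 20.9
tcp_pos: [0.4842, 0.0357, 0.0642]
orientation: [1.336, 1.121, -1.336]
contact_force: [-3.6, 1.0, 11.0]
grip_width: 0.0555
clock: 21.15
tcp_pos: [0.4842, 0.0356, 0.0641]
orientation: [1.336, 1.121, -1.336]
contact_force: [-6.3, -1.3, 19.2]
grip_width: 0.0558
```

```bash
python3 -m pendant '[50,-1.5,0,0,0,64,0,0,0,0,70,0,0,0,0,70,0,0,0,0,72,-12,0,0,0,80,-40,0,0,0,85,-40,0,0,0,85,-20,0,55,0,85,0,0,55,0,85,0,0,55,0,85,0,0,55,0,85,0,0,0,0]'; python3 -c "
from h import *
im,d=grab('top'); np.savez('t3.npz',im=im,d=d); save('t3',im,(215,195,375,275),5)
st()
cfit('top',cmask(im,(10,5,150),(40,110,255),(270,200,350,262)),.073,'cream')
for t in (58,65): cfit('top',cmask(im,(0,0,t),(180,255,255),(270,205,345,260)),.008,'foot')"
```

```text
clock: 22.65
tcp_pos: [0.4446, -0.1856, 0.1767]
orientation: [1.341, 1.116, -1.343]
contact_force: [0.7, 0.8, -0.4]
grip_width: 0.085
t 22.7 tcp [ 445.5 -182.8  176.7] F [-0.3  0.3  0.2] M [ 0.03 -0.03  0.02] w 84.9 
 toolaxes x [ 0.001 -0.    -1.   ] y [ 0.984 -0.177  0.001] z [-0.177 -0.984  0.   ]
cream c [483.7  33. ] yaw 79.89 LW [ 65.  155.6] rect [483.8  33.1] [156.9  68.1] 79.6
foot c [482.4  32.7] yaw 79.09 LW [ 79.6 176. ] rect [484.   31.5] [180.4  83.7] 79.6
foot c [482.9  33.9] yaw 78.58 LW [ 77.9 172.3] rect [484.   31.4] [179.3  81.1] 79.5
```

View pics/t3.png

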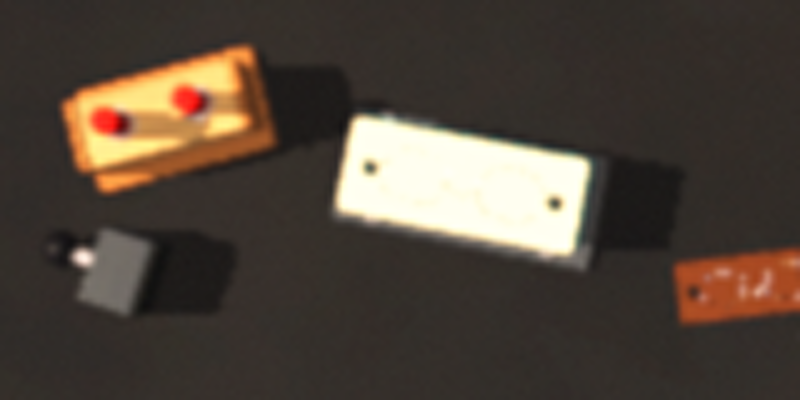

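Cream landed about 1.7 mm toward +y and teal is 3.4 mm toward −y. The sheets are exactly as long as the block, so I'll jog each stack end flush with the shut fingers until they touch the block's end face. That also locates the block in robot coordinates.

```bash
python3 -c "
from h import *
go(465.5,-68,50,169.7)"
```

```text
t 22.7 tcp [ 445.5 -182.8  176.7] F [-0.3  0.3  0.2] M [ 0.03 -0.03  0.02] w 84.9 
 toolaxes x [ 0.001 -0.    -1.   ] y [ 0.984 -0.177  0.001] z [-0.177 -0.984  0.   ]
shift [ 126.7   -0.8 -116.5] rows>= 4.0 turn 0.001 alt -3.14 joints [ 0.51  0.24 -0.28  2.05  0.09  0.86 -0.01]
```

```bash
python3 -m pendant '[0,20,0,-50,0,0,20,0,-50,0,0,36,0,-16,0,0,40,0,0,0,0,11,0,0,0,0,0,0,0,0]'; python3 -c "
from h import *
go(465.5,-68,50,169.7)"
```

```text
clock: 23.45
tcp_pos: [0.466, -0.0661, 0.0493]
orientation: [1.335, 1.123, -1.336]
contact_force: [-0.0, -0.3, -0.4]
grip_width: 0.0
t 23.45 tcp [466.  -66.1  49.3] F [-0.  -0.3 -0.4] M [-0.02  0.02 -0.01] w 0.0 
 toolaxes x [-0.001  0.    -1.   ] y [ 0.985 -0.172 -0.001] z [-0.172 -0.985 -0.   ]
shift [-0.7 -0.2  2. ] rows>= 1.0 turn 0.007 alt -3.135 joints [ 0.26  0.44 -0.3   2.16  0.23  0.57 -0.38]
```

```bash
python3 -m pendant '[0,0,0,-2,0,0,0,0,-2,0,0,0,0,-2,0,0,0,0,-1.5,0,0,0,0,0,0]'; python3 -m pendant '[0,0,0,-1,0,0,0,0,-1,0,0,0,0,0,0]';  python3 -m pendant '[0,0,0,-1,0,0,0,0,-1,0,0,0,0,0,0]'
```

```text
clock: 24.08
tcp_pos: [0.4674, -0.0593, 0.0492]
orientation: [1.336, 1.122, -1.336]
contact_force: [-0.2, 0.3, 0.6]
grip_width: 0.0002
clock: 24.45
tcp_pos: [0.4677, -0.0573, 0.0491]
orientation: [1.336, 1.122, -1.336]
contact_force: [-0.1, -0.0, -0.7]
grip_width: -0.0
clock: 24.82
tcp_pos: [0.4681, -0.0554, 0.0491]
orientation: [1.336, 1.122, -1.336]
contact_force: [0.3, 0.4, -0.2]
grip_width: 0.0
```

```bash
python3 -m pendant '[0,0,0,-1,0,0,0,0,-1,0,0,0,0,0,0]';  python3 -m pendant '[0,0,0,-1,0,0,0,0,-1,0,0,0,0,0,0]';  python3 -m pendant '[0,0,0,-1,0,0,0,0,0,0]'
```

```text
clock: 25.2
tcp_pos: [0.4684, -0.0535, 0.0491]
orientation: [1.336, 1.122, -1.336]
contact_force: [0.1, 0.7, -0.2]
grip_width: 0.0004
clock: 25.58
tcp_pos: [0.4684, -0.0533, 0.0491]
orientation: [1.336, 1.12, -1.339]
contact_force: [0.1, -5.5, 1.3]
grip_width: 0.0001
clock: 25.82
tcp_pos: [0.4684, -0.0532, 0.0491]
orientation: [1.335, 1.119, -1.34]
contact_force: [-0.8, -9.1, 2.0]
grip_width: -0.0001
```

Hard stop at the block's −y end face. Now the +y end.

```bash
python3 -m pendant '[0,0,0,8,0,0,-60,0,0,0,0,0,0,-50,0,0,0,0,-50,0,0,0,0,-50,0,0,0,0,-50,0,0,0,0,0,0]'; python3 -c "
from h import *
go(502.5,133,49,169.7)"
```

```text
clock: 26.7
tcp_pos: [0.5022, 0.1441, 0.1095]
orientation: [1.334, 1.128, -1.328]
contact_force: [-0.3, -1.6, -0.2]
grip_width: 0.0003
t 26.7 tcp [502.2 144.1 109.5] F [-0.3 -1.6 -0.2] M [-0.01 -0.    0.  ] w 0.3 
 toolaxes x [ 0.001  0.004 -1.   ] y [ 0.986 -0.166  0.001] z [-0.166 -0.986 -0.004]
shift [60.4  2.1 11.2] rows>= 2.0 turn 0.013 alt -3.128 joints [-0.08  0.41 -0.39  2.01  0.22  0.76 -0.77]
```

```bash
python3 -m pendant '[0,30,0,4,0,0,30,0,0,0,0,0,0,0,0]'; python3 -c "
from h import *
go(502.5,130,49,169.7)"
```

```text
clock: 27.08
tcp_pos: [0.4995, 0.1331, 0.0473]
orientation: [1.333, 1.123, -1.341]
contact_force: [-0.2, 0.1, 0.2]
grip_width: -0.0
t 27.07 tcp [499.5 133.1  47.3] F [-0.2  0.1  0.2] M [ 0.   -0.05 -0.01] w -0.0 
 toolaxes x [-0.005 -0.002 -1.   ] y [ 0.985 -0.174 -0.004] z [-0.174 -0.985  0.002]
shift [-1.7  3.5  2.6] rows>= 1.0 turn 0.005 alt -3.136 joints [-0.1   0.51 -0.35  2.05  0.28  0.64 -0.81]
```

Expected contact near y≈116.

```bash
python3 -m pendant '[0,-1,2,3,0,0,0,0,3,0,0,0,0,3,0,0,0,0,2,0,0,0,0,0,0]'; python3 -m pendant '[0,0,0,1,0,0,0,0,1,0,0,0,0,1,0,0,0,0,0,0]';  python3 -m pendant '[0,0,0,1,0,0,0,0,1,0,0,0,0,0,0]'
```

```text
clock: 27.7
tcp_pos: [0.5015, 0.1232, 0.0503]
orientation: [1.336, 1.121, -1.336]
contact_force: [-0.0, 0.4, 0.6]
grip_width: -0.0003
clock: 28.2
tcp_pos: [0.5009, 0.1204, 0.05]
orientation: [1.336, 1.122, -1.336]
contact_force: [0.3, -0.1, 0.1]
grip_width: -0.0002
clock: 28.58
tcp_pos: [0.5006, 0.1184, 0.0501]
orientation: [1.336, 1.122, -1.336]
contact_force: [0.4, -0.6, 0.6]
grip_width: 0.0
```

```bash
python3 -m pendant '[0,0,0,1,0,0,0,0,1,0,0,0,0,0,0]';  python3 -m pendant '[0,0,0,1,0,0,0,0,1,0,0,0,0,0,0]'
```

```text
clock: 28.95
tcp_pos: [0.5004, 0.1166, 0.0501]
orientation: [1.336, 1.122, -1.336]
contact_force: [-0.1, 0.9, -0.9]
grip_width: 0.0002
clock: 29.32
tcp_pos: [0.5002, 0.1155, 0.0502]
orientation: [1.337, 1.123, -1.335]
contact_force: [-0.1, 3.5, -1.6]
grip_width: -0.0002
```

Both hard stops are in, 171.9 mm apart against an expected 172. That puts the block centre at (484.3, 31.15) in robot coordinates, agreeing with the camera. Now locate the pins.

```bash
python3 -m pendant '[0,0,0,-8,0,0,-50,0,0,0,20,-50,0,0,0,50,-20,0,0,0,50,0,0,0,0]'; cat >> h.py <<'E'
def pins(im,d):
    hsv=cv2.cvtColor(im,cv2.COLOR_RGB2HSV); red=((hsv[...,0]<6)|(hsv[...,0]>174))&(hsv[...,1]>170)&(hsv[...,2]>70); red[:195]=0; red[265:]=0
    n,l,s,_=cv2.connectedComponentsWithStats(red.astype(np.uint8))
    for k in range(1,n):
        if s[k,4]<10: continue
        v,u=np.nonzero(l==k); P=unproj('top',np.c_[u,v],d[v,u])*1e3; t=P[P[:,2]>P[:,2].max()-12]
        print('red',s[k,4],'px',u.mean().round(1),v.mean().round(1),'all',P.mean(0).round(1),'zmax',P[:,2].max().round(1),'top',len(t),((t.max(0)+t.min(0))/2).round(1),t.mean(0).round(1),'@.122',unproj('top',[[u.mean(),v.mean()]],z=.122).round(4)*1e3)
def stand(im,box=(215,190,280,245)):
    # top face: lighter wood
    return cfit('top',cmask(im,(10,60,225),(28,200,255),box),.068,'standtop')
E
python3 - <<'E'
from h import *
st()
im,d=grab('top'); np.savez('t4.npz',im=im,d=d)
pins(im,d)
f=np.load('t3.npz'); pins(f['im'],f['d']); stand(f['im']); stand(im)
for a,n in((im,'now'),(f['im'],'t3')): cfit('top',cmask(a,(8,90,60),(25,255,255),(215,195,278,240)),.03,n)
E
```

```text
clock: 29.95
tcp_pos: [0.5023, 0.1224, 0.1716]
orientation: [1.338, 1.119, -1.334]
contact_force: [-0.2, -0.2, -0.7]
grip_width: 0.0499
t 29.95 tcp [502.3 122.4 171.6] F [-0.2 -0.2 -0.7] M [ 0.02  0.05 -0.02] w 49.9 
 toolaxes x [ 0.003 -0.    -1.   ] y [ 0.985 -0.174  0.003] z [-0.174 -0.985 -0.   ]
red 22 px 252.5 214.9 all [532.4 201.6 112.5] zmax 124.1 top 14 [533.1 203.8 120.3] [533.1 203.  119.7] @.122 [[531.9 200.  122. ]]
red 23 px 236.4 218.9 all [518.8 250.6 116.4] zmax 124.9 top 20 [518.4 251.3 120.6] [518.7 251.  120.4] @.122 [[518.6 249.4 122. ]]
standtop c [531.1 238. ] yaw 117.94 LW [ 46.5 116.7] rect [529.6 225.9] [ 50.  123.1] 16.4
standtop c [504.5 222.1] yaw 6.0 LW [ 95.2 125.6] rect [495.  213.6] [133.6 118.4] 26.0
now c [511.3 292.1] yaw 18.79 LW [12.6 54.6] rect [512.  292.3] [56.6 14.4] 18.4
t3 c [525.  230.1] yaw 105.88 LW [ 74.9 134. ] rect [524.5 230.5] [ 78.1 139.3] 16.7
```

```bash
python3 -c "
from h import *
go(532.8,201.8,150,170)"
```

```text
t 30.0 tcp [501.4 122.1 170.2] F [ 0.4  0.  -0.3] M [-0.02  0.04 -0.01] w 50.1 
 toolaxes x [ 0.001 -0.001 -1.   ] y [ 0.985 -0.174  0.001] z [-0.174 -0.985  0.001]
shift [ 20.2  17.1 -84. ] rows>= 2.0 turn -0.0 alt 3.142 joints [-0.01  0.32 -0.41  1.97  0.17  0.88 -0.69]
```

```bash
python3 -m pendant '[50,0,9,-42,0,50,20,8,-42,0,50,0,0,0,0,50,0,0,0,0]'; python3 -c "
from h import *
go(532.8,201.8,84,170)"
```

```text
clock: 30.5
tcp_pos: [0.5316, 0.2012, 0.1485]
orientation: [1.333, 1.122, -1.339]
contact_force: [0.1, 0.1, 0.1]
grip_width: 0.0501
t 30.5 tcp [531.6 201.2 148.5] F [0.1 0.1 0.1] M [ 0.01 -0.02  0.01] w 50.1 
 toolaxes x [-0.003 -0.002 -1.   ] y [ 0.985 -0.173 -0.003] z [-0.173 -0.985  0.002]
shift [64.5  1.2 -0.9] rows>= 2.0 turn 0.001 alt -3.141 joints [-0.14  0.43 -0.42  1.87  0.22  0.89 -0.84]
```

```bash
python3 -m pendant '[50,30,1.2,-0.9,0,50,25,0,0,0,50,9,0,0,0,50,0,0,0,0]' 80; python3 -c "
from h import *
go(532.8,201.8,84,170)";python3 -m pendant '[10,0,0,0,0,10,0,0,0,0,10,0,0,0,0,10,0,0,0,0]'; python3 -m pendant '[10,-20,0,0,0,10,-40,0,0,0,10,-40,0,0,0,10,0,0,0,0]'; python3 -c "
from h import *
go(494.9,90.2,190,170)"
```

```text
clock: 31.0
tcp_pos: [0.5338, 0.202, 0.086]
orientation: [1.336, 1.121, -1.338]
contact_force: [0.8, -0.9, 0.4]
grip_width: 0.0497
t 31.0 tcp [533.8 202.   86. ] F [ 0.8 -0.9  0.4] M [-0.03 -0.01  0.  ] w 49.7 
 toolaxes x [-0.001 -0.001 -1.   ] y [ 0.985 -0.174 -0.001] z [-0.174 -0.985  0.001]
shift [ 2.  -0.9  0.3] rows>= 1.0 turn -0.0 alt 3.141 joints [-0.17  0.52 -0.39  1.91  0.27  0.77 -0.88]
clock: 31.5
tcp_pos: [0.5346, 0.2031, 0.0872]
orientation: [1.337, 1.121, -1.335]
contact_force: [-1.5, -1.2, 6.7]
grip_width: 0.0159
clock: 32.0
tcp_pos: [0.5359, 0.204, 0.1895]
orientation: [1.341, 1.12, -1.33]
contact_force: [0.5, -0.4, -0.7]
grip_width: 0.0157
t 32.0 tcp [535.9 204.  189.5] F [ 0.5 -0.4 -0.7] M [-0.02 -0.01 -0.01] w 15.7 
 toolaxes x [ 0.006  0.002 -1.   ] y [ 0.985 -0.173  0.006] z [-0.173 -0.985 -0.003]
shift [ -1.  -20.6 119.2] rows>= 3.0 turn 0.0 alt -3.141 joints [-0.13  0.39 -0.43  1.83  0.19  0.96 -0.82]
```

```bash
python3 -m pendant '[10,0,-7,40,0,10,0,-7,40,0,10,0,-6,39,0,10,0,0,0,0,10,0,0,0,0,10,0,0,0,0]'; python3 -c "
from h import *
go(494.7,91,160,170)"
```

```text
clock: 32.75
tcp_pos: [0.4938, 0.0905, 0.1859]
orientation: [1.335, 1.123, -1.335]
contact_force: [-0.3, 0.4, -1.5]
grip_width: 0.0158
t 32.75 tcp [493.8  90.5 185.9] F [-0.3  0.4 -1.5] M [-0.01  0.02  0.03] w 15.8 
 toolaxes x [-0.     0.001 -1.   ] y [ 0.985 -0.171 -0.   ] z [-0.171 -0.985 -0.001]
shift [25.9  0.8 -0.7] rows>= 1.0 turn 0.002 alt -3.139 joints [ 0.05  0.28 -0.42  1.99  0.14  0.91 -0.61]
```

```bash
python3 -m pendant '[10,15,0.8,-0.7,0,10,11,0,0,0,10,0,0,0,0]'; python3 -m pendant '[10,4,0,0,0,10,4,0,0,0,10,0,0,0,0]';python3 -m pendant '[10,3,0,0,0,10,3,0,0,0,10,0,0,0,0]'
```

```text
clock: 33.12
tcp_pos: [0.4935, 0.0897, 0.1585]
orientation: [1.334, 1.124, -1.338]
contact_force: [0.6, 0.7, -1.3]
grip_width: 0.0162
clock: 33.5
tcp_pos: [0.4945, 0.0896, 0.1519]
orientation: [1.336, 1.122, -1.337]
contact_force: [0.1, 0.4, -1.3]
grip_width: 0.0162
clock: 33.88
tcp_pos: [0.4944, 0.0897, 0.1459]
orientation: [1.336, 1.122, -1.337]
contact_force: [0.0, 0.7, -0.5]
grip_width: 0.0161
```

```bash
python3 -m pendant '[10,3,0,0,0,10,3,0,0,0,10,0,0,0,0]'; python3 -m pendant '[10,3,0,0,0,10,2,0,0,0,10,0,0,0,0]';python3 -m pendant '[10,2,0,0,0,10,2,0,0,0,10,0,0,0,0]'
```

```text
clock: 34.25
tcp_pos: [0.4944, 0.0896, 0.1398]
orientation: [1.336, 1.122, -1.337]
contact_force: [0.1, -0.6, -1.3]
grip_width: 0.0164
clock: 34.62
tcp_pos: [0.4944, 0.0897, 0.1349]
orientation: [1.336, 1.122, -1.337]
contact_force: [0.9, -0.6, -2.0]
grip_width: 0.0163
clock: 35.0
tcp_pos: [0.4944, 0.0898, 0.1309]
orientation: [1.336, 1.122, -1.337]
contact_force: [-0.9, -0.6, -0.5]
grip_width: 0.0161
```

```bash
python3 -m pendant '[10,3,0,0,0,10,3,0,0,0,10,0,0,0,0]'; python3 -m pendant '[10,3,0,0,0,10,3,0,0,0,10,0,0,0,0]';python3 -m pendant '[10,3,0,0,0,10,3,0,0,0,10,0,0,0,0]'
```

```text
clock: 35.38
tcp_pos: [0.4944, 0.0898, 0.1247]
orientation: [1.336, 1.122, -1.337]
contact_force: [-0.6, -0.9, -1.5]
grip_width: 0.0163
clock: 35.75
tcp_pos: [0.4944, 0.0897, 0.1188]
orientation: [1.336, 1.122, -1.337]
contact_force: [-0.3, -0.9, -1.6]
grip_width: 0.0157
clock: 36.12
tcp_pos: [0.4946, 0.0894, 0.1128]
orientation: [1.336, 1.122, -1.337]
contact_force: [-0.1, -3.1, -1.4]
grip_width: 0.0161
```

```bash
python3 -m pendant '[10,3,0,0.4,0,10,3,0,0,0,10,0,0,0,0]'; python3 -m pendant '[10,3,0,0,0,10,3,0,0,0,10,0,0,0,0]';python3 -m pendant '[10,2,0,0,0,10,2,0,0,0,10,0,0,0,0]'
```

```text
clock: 36.5
tcp_pos: [0.4947, 0.0888, 0.1068]
orientation: [1.336, 1.121, -1.337]
contact_force: [1.2, -4.4, -1.7]
grip_width: 0.016
clock: 36.88
tcp_pos: [0.4947, 0.0886, 0.1009]
orientation: [1.336, 1.121, -1.337]
contact_force: [0.9, -5.3, -0.3]
grip_width: 0.0161
clock: 37.25
tcp_pos: [0.4946, 0.0885, 0.097]
orientation: [1.336, 1.121, -1.337]
contact_force: [0.6, -6.0, 2.5]
grip_width: 0.0157
```

```bash
python3 -m pendant '[10,1.5,0,0.7,0,10,1.5,0,0,0,10,0,0,0,0]'; python3 -m pendant '[10,1.5,0,0,0,10,1,0,0,0,10,0,0,0,0]'
```

```text
clock: 37.62
tcp_pos: [0.4946, 0.0883, 0.094]
orientation: [1.336, 1.121, -1.336]
contact_force: [-0.2, -4.5, 1.7]
grip_width: 0.0162
clock: 38.0
tcp_pos: [0.4946, 0.0883, 0.0922]
orientation: [1.336, 1.121, -1.336]
contact_force: [-3.1, -5.8, 11.1]
grip_width: 0.0164
```

```bash
python3 -m pendant '[10,1.5,0,0,0,10,0,0,0,0]';python3 -m pendant '[10,-1.5,0,0,0,25,0,0,0,0,40,0,0,0,0,45,0,0,0,0,45,-30,0,0,0,45,-45,0,0,0,45,-20,0,0,0,45,0,0,0,0]'; python3 - <<'E'
from h import *
im,d=grab('top'); np.savez('t5.npz',im=im,d=d); pins(im,d)
go(518.6,251.6,150,170)
E
```

```text
clock: 38.25
tcp_pos: [0.4947, 0.0884, 0.092]
orientation: [1.336, 1.12, -1.336]
contact_force: [-7.8, -8.6, 25.7]
grip_width: 0.0162
clock: 39.25
tcp_pos: [0.4954, 0.0893, 0.1879]
orientation: [1.339, 1.12, -1.333]
contact_force: [-0.7, -0.1, -0.5]
grip_width: 0.0449
red 23 px 236.4 218.9 all [518.9 250.8 115.4] zmax 124.1 top 20 [518.3 251.8 118.4] [518.7 251.3 119.1] @.122 [[518.6 249.4 122. ]]
t 39.3 tcp [494.5  88.9 186.7] F [-0.   0.2 -0.3] M [0.01 0.06 0.01] w 45.2 
 toolaxes x [ 0.001  0.    -1.   ] y [ 0.985 -0.173  0.001] z [-0.173 -0.985 -0.   ]
shift [  36.7   -4.5 -164.4] rows>= 4.0 turn 0.001 alt -3.141 joints [ 0.06  0.28 -0.42  1.99  0.14  0.91 -0.61]
```

```bash
python3 -m pendant '[45,0,-1,-41,0,45,0,-1,-41,0,45,10,-1,-41,0,45,25,-1,-41,0,45,0,0,0,0,45,0,0,0,0]'; python3 -c "
from h import *
go(518.8,252,86,170)"
```

```text
clock: 40.05
tcp_pos: [0.5181, 0.25, 0.1502]
orientation: [1.334, 1.122, -1.339]
contact_force: [0.2, 0.1, 0.8]
grip_width: 0.0453
t 40.05 tcp [518.1 250.  150.2] F [0.2 0.1 0.8] M [ 0.04 -0.    0.04] w 45.3 
 toolaxes x [-0.002 -0.001 -1.   ] y [ 0.985 -0.173 -0.002] z [-0.173 -0.985  0.002]
shift [64.2  0.5 -2.2] rows>= 2.0 turn 0.001 alt -3.141 joints [-0.21  0.44 -0.44  1.85  0.24  0.9  -0.94]
```

```bash
python3 -m pendant '[45,30,0.5,-2.2,0,45,25,0,0,0,45,9,0,0,0,45,0,0,0,0]' 80; python3 -c "
from h import *
go(518.8,252,86,170)";python3 -m pendant '[10,0,0,0,0,10,0,0,0,0,10,0,0,0,0,10,0,0,0,0]'; python3 -m pendant '[10,-20,0,0,0,10,-40,0,0,0,10,-40,0,0,0,10,0,0,0,0]'; python3 -c "
from h import *
go(473.1,-28.8,190,170)"
```

```text
clock: 40.55
tcp_pos: [0.5198, 0.252, 0.0876]
orientation: [1.336, 1.121, -1.338]
contact_force: [0.1, 0.7, -0.2]
grip_width: 0.0451
t 40.55 tcp [519.8 252.   87.6] F [ 0.1  0.7 -0.2] M [-0.03  0.02  0.05] w 45.1 
 toolaxes x [-0.    -0.001 -1.   ] y [ 0.985 -0.174 -0.   ] z [-0.174 -0.985  0.001]
shift [ 1.6 -1.   0.2] rows>= 1.0 turn -0.001 alt 3.141 joints [-0.24  0.53 -0.41  1.89  0.29  0.79 -0.99]
clock: 41.05
tcp_pos: [0.5204, 0.2532, 0.0888]
orientation: [1.338, 1.121, -1.335]
contact_force: [-1.3, -1.4, 6.6]
grip_width: 0.0159
clock: 41.55
tcp_pos: [0.5217, 0.2545, 0.1922]
orientation: [1.342, 1.12, -1.329]
contact_force: [0.1, -0.5, -1.3]
grip_width: 0.016
t 41.55 tcp [521.7 254.5 192.2] F [ 0.1 -0.5 -1.3] M [-0.01 -0.03 -0.04] w 16.0 
 toolaxes x [ 0.007  0.004 -1.   ] y [ 0.985 -0.173  0.006] z [-0.173 -0.985 -0.005]
shift [  0.9   1.2 287.4] rows>= 6.0 turn 0.001 alt -3.141 joints [-0.2   0.4  -0.46  1.81  0.21  0.98 -0.92]
```

```bash
python3 -m pendant '[10,-45,0,0,0,10,0,0,48,0,10,0,0,48,0,10,0,0,48,0,10,0,0,48,0,10,0,0,48,0,10,0,0,47,0,10,0,0,0,0,10,0,0,0,0]'; python3 -c "
from h import *
go(473.1,-28.8,162,170)"
```

```text
clock: 42.68
tcp_pos: [0.4698, -0.0291, 0.2325]
orientation: [1.336, 1.122, -1.336]
contact_force: [0.6, 0.3, -0.5]
grip_width: 0.0159
t 42.67 tcp [469.8 -29.1 232.5] F [ 0.6  0.3 -0.5] M [ 0.04 -0.03  0.03] w 15.9 
 toolaxes x [-0.  0. -1.] y [ 0.985 -0.173 -0.   ] z [-0.173 -0.985 -0.   ]
shift [70.5  3.2 -0.9] rows>= 2.0 turn 0.001 alt -3.141 joints [ 0.25  0.16 -0.35  2.01  0.07  0.99 -0.31]
```

```bash
python3 -m pendant '[10,40,3.2,-0.9,0,10,30,0,0,0,10,0,0,0,0,10,0,0,0,0]'; python3 -c "
from h import *
go(473.1,-28.8,162,170)"; python3 -m pendant '[10,4,0,0,0,10,4,0,0,0,10,0,0,0,0]';python3 -m pendant '[10,3,0,0,0,10,3,0,0,0,10,0,0,0,0]'
```

```text
clock: 43.18
tcp_pos: [0.4741, -0.0284, 0.1636]
orientation: [1.336, 1.122, -1.334]
contact_force: [0.1, 0.2, -0.2]
grip_width: 0.0162
t 43.17 tcp [474.1 -28.4 163.6] F [ 0.1  0.2 -0.2] M [-0.03  0.06  0.05] w 16.2 
 toolaxes x [ 0.001  0.    -1.   ] y [ 0.985 -0.172  0.001] z [-0.172 -0.985 -0.001]
shift [ 1.6 -0.9  0.6] rows>= 1.0 turn 0.002 alt -3.139 joints [ 0.23  0.26 -0.35  2.07  0.12  0.83 -0.36]
clock: 43.55
tcp_pos: [0.4732, -0.0294, 0.1546]
orientation: [1.336, 1.122, -1.336]
contact_force: [-1.2, 0.1, -0.7]
grip_width: 0.016
clock: 43.92
tcp_pos: [0.4731, -0.0294, 0.1483]
orientation: [1.336, 1.122, -1.337]
contact_force: [0.1, 0.4, -0.6]
grip_width: 0.0161
```

```bash
python3 -m pendant '[10,3,0,0,0,10,3,0,0,0,10,0,0,0,0]'; python3 -m pendant '[10,3,0,0,0,10,3,0,0,0,10,0,0,0,0]';python3 -m pendant '[10,3,0,0,0,10,3,0,0,0,10,0,0,0,0]';python3 -m pendant '[10,3,0,0,0,10,3,0,0,0,10,0,0,0,0]'
```

```text
clock: 44.3
tcp_pos: [0.4731, -0.0294, 0.1423]
orientation: [1.336, 1.122, -1.337]
contact_force: [-0.4, -0.5, -0.4]
grip_width: 0.016
clock: 44.68
tcp_pos: [0.4731, -0.0294, 0.1363]
orientation: [1.336, 1.122, -1.337]
contact_force: [-0.4, -1.4, 0.4]
grip_width: 0.0161
clock: 45.05
tcp_pos: [0.4731, -0.0294, 0.1303]
orientation: [1.336, 1.122, -1.337]
contact_force: [0.2, 0.3, -0.9]
grip_width: 0.0158
clock: 45.42
tcp_pos: [0.4733, -0.0294, 0.1244]
orientation: [1.336, 1.122, -1.336]
contact_force: [0.7, -0.0, -0.5]
grip_width: 0.0163
```

```bash
python3 -m pendant '[10,3,0,0,0,10,3,0,0,0,10,0,0,0,0]'; python3 -m pendant '[10,3,0,0,0,10,3,0,0,0,10,0,0,0,0]';python3 -m pendant '[10,3,0,0,0,10,3,0,0,0,10,0,0,0,0]';python3 -m pendant '[10,3,0,0,0,10,3,0,0,0,10,0,0,0,0]'
```

```text
clock: 45.8
tcp_pos: [0.4732, -0.0294, 0.1183]
orientation: [1.336, 1.122, -1.337]
contact_force: [-0.1, -0.2, -1.4]
grip_width: 0.0156
clock: 46.18
tcp_pos: [0.4731, -0.0295, 0.1123]
orientation: [1.336, 1.122, -1.337]
contact_force: [0.3, -0.8, -1.7]
grip_width: 0.0164
clock: 46.55
tcp_pos: [0.4729, -0.0297, 0.1062]
orientation: [1.336, 1.122, -1.337]
contact_force: [-0.5, -2.4, -2.2]
grip_width: 0.0158
clock: 46.92
tcp_pos: [0.4729, -0.0297, 0.1002]
orientation: [1.336, 1.122, -1.337]
contact_force: [-1.4, -3.2, -3.1]
grip_width: 0.0158
```

```bash
python3 -m pendant '[10,3,0,0.4,0,10,2,0,0,0,10,0,0,0,0]'; python3 -m pendant '[10,1.5,0,0,0,10,1.5,0,0,0,10,0,0,0,0]'; python3 -m pendant '[10,1.5,0,0,0,10,0,0,0,0]'
```

```text
clock: 47.3
tcp_pos: [0.4729, -0.0298, 0.0953]
orientation: [1.336, 1.122, -1.337]
contact_force: [-2.5, -2.7, -1.8]
grip_width: 0.0159
clock: 47.68
tcp_pos: [0.4732, -0.0299, 0.0937]
orientation: [1.336, 1.121, -1.337]
contact_force: [-8.4, -3.1, 15.8]
grip_width: 0.0164
clock: 47.92
tcp_pos: [0.4733, -0.0299, 0.0935]
orientation: [1.335, 1.121, -1.337]
contact_force: [-13.5, -3.0, 34.8]
grip_width: 0.0156
```

```bash
python3 -m pendant '[10,-2,0,0,0,25,0,0,0,0,40,0,0,0,0,45,0,0,0,0,45,-30,0,0,0,45,-50,0,0,0,45,-30,0,40,0,45,0,0,55,0,45,0,0,55,0,45,0,0,0,0]'; python3 - <<'E'
from h import *
im,d=grab('top'); np.savez('t6.npz',im=im,d=d); pins(im,d); save('t6',im,(215,195,345,270),6); st()
for n in('press_weight',):
  m=nets.silhouettes(n,'top')[0]; print(m['score']); cfit('top',np.argwhere(m['mask'])[:,::-1],.045,n)
g=cmask(im,(0,0,80),(180,80,160),(228,236,256,266)); 
P=None
c,a=cfit('top',g,.05,'wblock')
v,u=np.mgrid[236:264,222:254]; P=unproj('top',np.c_[u.ravel(),v.ravel()],d[236:264,222:254].ravel())*1e3
for lo,hi in((40,60),(15,60)):
  q=P[(P[:,2]>lo)&(P[:,2]<hi)]; print(lo,len(q),q.mean(0).round(1)); print(cv2.minAreaRect(q[:,:2].astype(np.float32)))
E
```

```text
clock: 49.18
tcp_pos: [0.4461, -0.182, 0.203]
orientation: [1.341, 1.117, -1.343]
contact_force: [0.6, 0.0, -0.2]
grip_width: 0.0454
red 16 px 288.8 227.7 all [494.5  87.1 123.8] zmax 131.6 top 14 [495.   87.6 126.4] [494.3  87.9 125.7] @.122 [[494.5  87.2 122. ]]
red 16 px 326.5 235.0 all [474.1 -28.3 125.6] zmax 129.0 top 16 [474.1 -28.3 125.8] [474.1 -28.3 125.6] @.122 [[474.1 -28.4 122. ]]
t 49.23 tcp [ 446.9 -179.2  202.9] F [ 0.2  1.1 -0.1] M [ 0.08 -0.08 -0.01] w 45.1 
 toolaxes x [ 0. -0. -1.] y [ 0.984 -0.177  0.   ] z [-0.177 -0.984  0.   ]
0.64
press_weight c [427.8 260.6] yaw 67.98 LW [44.5 72.1] rect [430.4 265.5] [81.  50.5] 65.0
wblock c [425.7 260.8] yaw 166.18 LW [40.5 46.6] rect [427. 265.] [48.2 49.4] 73.2
40 197 [425.  254.4  47.8]
((425.3288269042969, 254.59588623046875), (41.200260162353516, 49.7970085144043), 74.23497009277344)
15 269 [427.4 260.7  42.8]
((430.36383056640625, 271.8821105957031), (77.38787841796875, 49.990421295166016), 73.7330322265625)
```

View pics/t6.png

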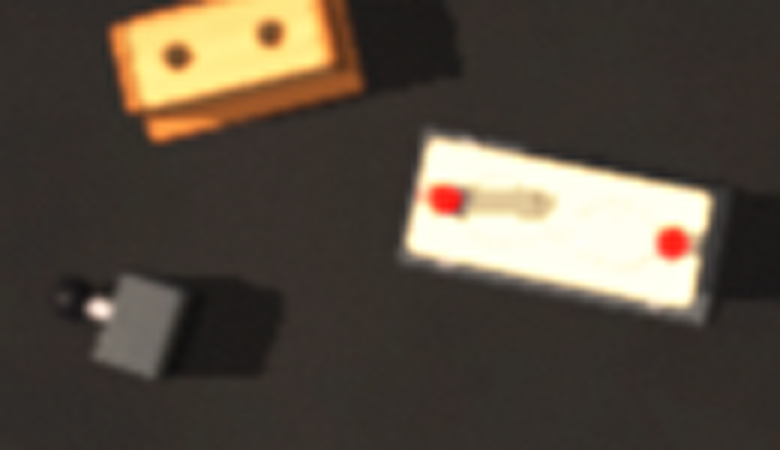

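Both pins are home: their red tops are at about 126 mm, at (446,200) and (672,243) in the crop. The stand is empty and unmoved. The weight lies with its ball at (70,298), axis yaw about 74°, so its ball centre is near (438, 298).

```bash
python3 -c "
from h import *
print(unproj('top',[[226.7,244.7]],z=.028)*1e3)
go(437.8,298.3,90,164.2)"
```

```text
[[437.12029005 299.36112542  28.        ]]
t 49.27 tcp [ 447.4 -177.5  202.9] F [-0.8  0.3  0.3] M [0.05 0.03 0.01] w 45.1 
 toolaxes x [ 0.  0. -1.] y [ 0.985 -0.174  0.   ] z [-0.174 -0.985 -0.   ]
shift [ 113.1  -92.4 -466.8] rows>= 9.0 turn 0.101 alt -3.041 joints [ 0.47  0.21 -0.26  2.02  0.06  0.92  0.01]
```

```bash
python3 -m pendant '[45,0,0,-52,0,45,0,0,-52,0,45,0,0,-52,0,45,0,0,-52,0,45,0,0,-52,0,45,0,-10,-52,0,45,0,-20,-52,0,45,20,-30,-52,0,45,30,-32,-51,0,45,30,0,0,0.101,45,30,0,0,0,45,0,0,0,0,45,0,0,0,0]' 25; python3 -c "
from h import *
go(437.8,298.5,5,164.2)"
```

```text
clock: 50.9
tcp_pos: [0.4393, 0.295, 0.0964]
orientation: [1.409, 1.068, -1.407]
contact_force: [-0.4, -0.9, 0.7]
grip_width: 0.0451
t 50.9 tcp [439.3 295.   96.4] F [-0.4 -0.9  0.7] M [-0.   -0.03  0.05] w 45.1 
 toolaxes x [ 0.001  0.001 -1.   ] y [ 0.963 -0.27   0.   ] z [-0.27  -0.963 -0.001]
shift [91.4 -2.4 -2.9] rows>= 2.0 turn 0.002 alt -3.14 joints [-0.34  0.45 -0.45  2.    0.28  0.75 -1.24]
```

```bash
python3 -m pendant '[45,40,-2.4,-2.9,0,45,35,0,0,0,45,10,0,0,0,45,0,0,0,0]'; python3 -c "
from h import *
go(437.8,298.5,5,164.2)"
```

```text
clock: 51.4
tcp_pos: [0.4383, 0.2976, 0.0113]
orientation: [1.41, 1.066, -1.408]
contact_force: [0.7, 0.6, -0.5]
grip_width: 0.045
t 51.4 tcp [438.3 297.6  11.3] F [ 0.7  0.6 -0.5] M [ 0.11 -0.06 -0.01] w 45.0 
 toolaxes x [ 0.001  0.001 -1.   ] y [ 0.962 -0.272  0.   ] z [-0.272 -0.962 -0.001]
shift [ 6.3 -0.7 -0.7] rows>= 1.0 turn 0.001 alt -3.141 joints [-0.41  0.59 -0.38  2.03  0.38  0.59 -1.33]
```

```bash
python3 -m pendant '[45,6,0,0,0,45,0,0,0,0,30,0,0,0,0,18,0,0,0,0,18,0,0,0,0,18,0,0,0,0]' 25; python3 -m pendant '[18,-8,0,0,0,18,-10,0,0,0,18,-12,0,0,0,18,-12,0,0,0,18,-12,0,0,0,18,-12,0,0,0,18,-15,0,0,0,18,0,0,0,0]'
```

```text
clock: 52.15
tcp_pos: [0.4381, 0.2975, 0.0048]
orientation: [1.41, 1.066, -1.408]
contact_force: [-1.0, 0.2, 3.9]
grip_width: 0.0221
clock: 53.15
tcp_pos: [0.4386, 0.2977, 0.0868]
orientation: [1.411, 1.066, -1.407]
contact_force: [0.5, 0.6, -6.9]
grip_width: 0.0218
```

```bash
python3 -m pendant '[18,-30,0,0,0,18,-30,0,0,0,18,-30,0,0,0,18,-30,0,0,0,18,0,0,0,0]'; python3 -c "
from h import *
go(484,31,210,169.6)"
```

```text
clock: 53.78
tcp_pos: [0.4389, 0.298, 0.207]
orientation: [1.412, 1.066, -1.405]
contact_force: [0.5, 0.4, -7.5]
grip_width: 0.022
t 53.77 tcp [438.9 298.  207. ] F [ 0.5  0.4 -7.5] M [ 0.16 -0.01 -0.01] w 22.0 
 toolaxes x [ 0.004  0.002 -1.   ] y [ 0.962 -0.272  0.003] z [-0.272 -0.962 -0.003]
shift [ -3.4 116.  244.7] rows>= 5.0 turn -0.094 alt 3.048 joints [-0.29  0.31 -0.51  1.9   0.18  0.97 -1.16]
```

```bash
python3 -m pendant '[18,0,5,12,0,18,0,11,22,0,18,0,12,25,0,18,0,12,25,0,18,0,12,25,0,18,0,12,25,0,18,0,12,25,0,18,0,12,25,0,18,0,12,25,0,18,0,11,22,0,18,0,5,13,0,18,0,0,0,-0.094,18,0,0,0,0,18,0,0,0,0,18,0,0,0,0,18,0,0,0,0]'; python3 - <<'E'
from h import *
go(484,31,150,169.6)
im,d=grab('side'); save('s1',im,(300,150,420,280),4)
im,d=grab('top'); save('t7',im,(250,185,350,265),6)
E
```

```text
clock: 55.78
tcp_pos: [0.4832, 0.031, 0.2054]
orientation: [1.341, 1.118, -1.341]
contact_force: [0.3, 0.5, -7.2]
grip_width: 0.022
t 55.77 tcp [483.2  31.  205.4] F [ 0.3  0.5 -7.2] M [ 0.01 -0.   -0.03] w 22.0 
 toolaxes x [-0. -0. -1.] y [ 0.984 -0.18  -0.   ] z [-0.18  -0.984  0.   ]
shift [55.4  0.8 -0.1] rows>= 2.0 turn 0.0 alt -3.141 joints [ 0.15  0.22 -0.39  2.01  0.1   0.93 -0.47]
```

View pics/t7.png

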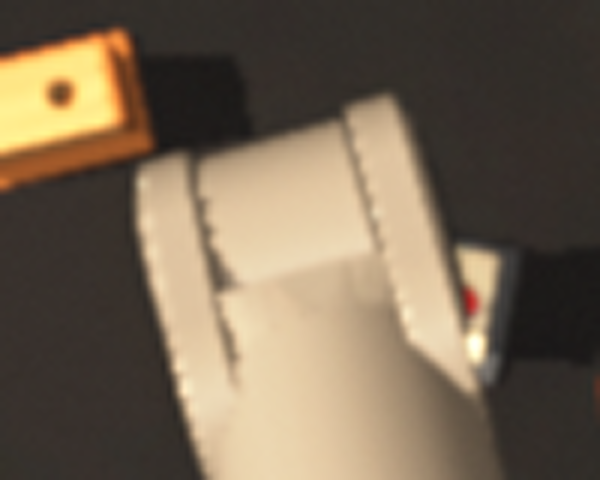

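The arm hides the block, but the wrist still carries 7.2 N. I'll lower it.

```bash
python3 -m pendant '[18,25,0.8,0,0,18,25,0,0,0,18,20,0,0,0,18,8,0,0,0,18,0,0,0,0,18,0,0,0,0]'; python3 -c "
from h import *
go(484,31,119,169.6)"
```

```text
clock: 56.62
tcp_pos: [0.4848, 0.0308, 0.1283]
orientation: [1.342, 1.117, -1.34]
contact_force: [-0.0, -0.7, -5.7]
grip_width: 0.0218
t 56.62 tcp [484.8  30.8 128.3] F [-0.  -0.7 -5.7] M [-0.06  0.02 -0.03] w 21.8 
 toolaxes x [ 0.002  0.    -1.   ] y [ 0.984 -0.18   0.002] z [-0.18  -0.984 -0.   ]
shift [ 9.3 -0.8 -0. ] rows>= 1.0 turn 0.0 alt -3.141 joints [ 0.12  0.33 -0.37  2.08  0.17  0.76 -0.53]
```

```bash
python3 -m pendant '[18,3,-0.8,0,0,18,3,0,0,0,18,0,0,0,0]'; python3 -m pendant '[18,1,0,0,0,18,1,0,0,0,18,0,0,0,0]'; python3 -m pendant '[18,1,0,0,0,18,0,0,0,0]'
```

```text
clock: 57.0
tcp_pos: [0.4847, 0.0314, 0.1248]
orientation: [1.343, 1.115, -1.338]
contact_force: [-8.7, 0.1, 23.9]
grip_width: 0.0219
clock: 57.38
tcp_pos: [0.4851, 0.0315, 0.1238]
orientation: [1.343, 1.115, -1.338]
contact_force: [-12.6, -0.9, 33.0]
grip_width: 0.0224
clock: 57.62
tcp_pos: [0.4852, 0.0316, 0.1228]
orientation: [1.344, 1.114, -1.338]
contact_force: [-11.2, -0.7, 33.4]
grip_width: 0.0221
```

Contact came about 7 mm early, so the weight is probably tilted between the pads. I'll look from the side before letting go.

```bash
python3 - <<'E'
from h import *
print(proj('side',[[.484,.031,.073],[.484,.031,.14]]),proj('top',[[.484,.031,.14]]))
im,d=grab('side'); save('s2',im,(290,180,490,330),4)
im,d=grab('top'); save('t8',im,(250,185,350,265),6)
E
```

```text
[[358.9133796  214.05738729]
 [360.29418872 193.75188577]] [[306.91487675 231.33619192]]
```

View pics/s2.png

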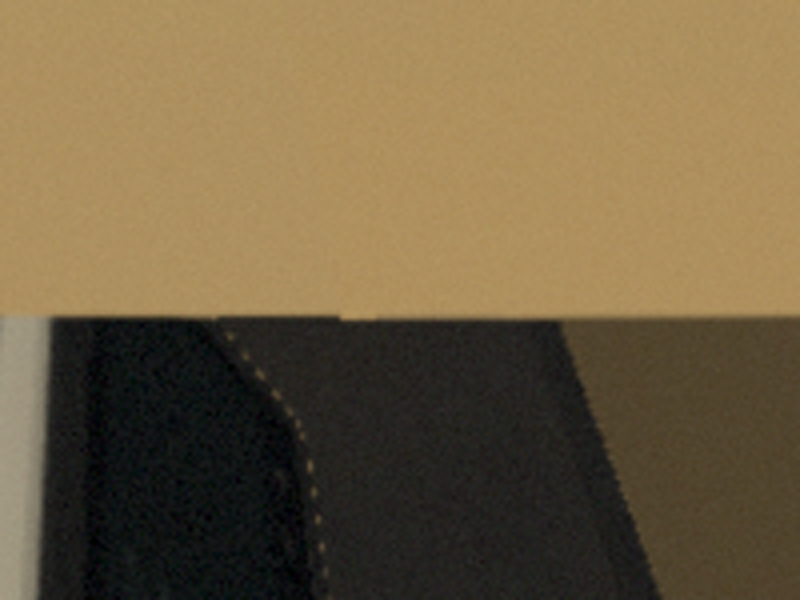

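The side camera cannot see the block, and the stand's wood no longer shows where it was, so the stand may have been knocked. I'll re-measure it later. With the grip down to 20 N, the weight should straighten as I lower it.

```bash
python3 -m pendant '[18,0,0,0,0,18,0,0,0,0]' 20; python3 -m pendant '[18,1,0,0,0,18,1,0,0,0,18,0,0,0,0]'; python3 -m pendant '[18,1,0,0,0,18,1,0,0,0,18,0,0,0,0]'
```

```text
clock: 57.98
tcp_pos: [0.4852, 0.0315, 0.1228]
orientation: [1.344, 1.114, -1.338]
contact_force: [-11.5, -1.5, 33.4]
grip_width: 0.0223
clock: 58.35
tcp_pos: [0.4854, 0.0318, 0.1209]
orientation: [1.344, 1.114, -1.337]
contact_force: [-11.6, 0.1, 32.7]
grip_width: 0.022
clock: 58.72
tcp_pos: [0.4859, 0.0319, 0.1192]
orientation: [1.345, 1.114, -1.336]
contact_force: [-11.7, -0.2, 33.8]
grip_width: 0.0218
```

```bash
python3 -m pendant '[18,1,0,0,0,18,1,0,0,0,18,0,0,0,0]'; python3 -m pendant '[18,-2,0,0,0,18,0,0,0,0]';python3 -m pendant '[18,-2,0,0,0,18,0,0,0,0]'
```

```text
clock: 59.1
tcp_pos: [0.4856, 0.0322, 0.117]
orientation: [1.344, 1.115, -1.336]
contact_force: [-11.2, 0.8, 34.3]
grip_width: 0.0216
clock: 59.35
tcp_pos: [0.4851, 0.0321, 0.1173]
orientation: [1.344, 1.116, -1.337]
contact_force: [-6.0, 1.5, 14.1]
grip_width: 0.022
clock: 59.6
tcp_pos: [0.4844, 0.0316, 0.1175]
orientation: [1.343, 1.117, -1.338]
contact_force: [-1.4, 2.7, 3.6]
grip_width: 0.0222
```

```bash
python3 -m pendant '[26,0,0,0,0,35,0,0,0,0,45,0,0,0,0,45,0,0,0,0,45,0,0,0,0]'; python3 -m pendant '[45,-20,0,0,0,45,-30,0,0,0,45,-40,0,0,0,45,-20,0,40,0,45,0,0,50,0,45,0,0,55,0,45,0,0,55,0,45,0,0,0,0]'; python3 - <<'E'
from h import *
im,d=grab('top'); np.savez('t9.npz',im=im,d=d); pins(im,d); save('t9',im,(205,180,345,270),5.7)
for t in (115,100): 
  v,u=np.mgrid[215:250,290:325]; P=unproj('top',np.c_[u.ravel(),v.ravel()],d[215:250,290:325].ravel())*1e3
  q=P[(P[:,2]>t)&(P[:,2]<160)]; print(t,len(q),q.mean(0).round(1),q[:,2].max().round(1),cv2.minAreaRect(q[:,:2].astype(np.float32)))
st()
E
```

```text
clock: 60.22
tcp_pos: [0.4833, 0.0307, 0.1164]
orientation: [1.341, 1.118, -1.341]
contact_force: [0.5, -0.1, 0.6]
grip_width: 0.0451
clock: 61.22
tcp_pos: [0.4458, -0.1705, 0.2264]
orientation: [1.346, 1.113, -1.348]
contact_force: [0.4, 0.0, 0.8]
grip_width: 0.0447
red 17 px 288.9 227.8 all [494.3  86.9 121.6] zmax 128.8 top 14 [495.   87.9 125. ] [494.3  87.9 125.3] @.122 [[494.3  86.9 122. ]]
red 19 px 326.6 235.1 all [473.9 -28.7 126.4] zmax 130.0 top 19 [474.1 -28.4 124.9] [473.9 -28.7 126.4] @.122 [[474.  -28.8 122. ]]
115 74 [482.7  34.3 137.7] 152.8 ((480.7983703613281, 31.704696655273438), (107.61766815185547, 40.96317672729492), 82.19867706298828)
100 273 [484.   35.1 118.4] 152.8 ((483.1727294921875, 31.43917465209961), (108.7760238647461, 49.38059616088867), 76.68364715576172)
t 61.27 tcp [ 446.6 -167.8  226.4] F [ 0.7  0.6 -0.1] M [ 0.08 -0.02  0.01] w 45.3 
 toolaxes x [-0. -0. -1.] y [ 0.983 -0.184 -0.   ] z [-0.184 -0.983  0.   ]
```

View pics/t9.png

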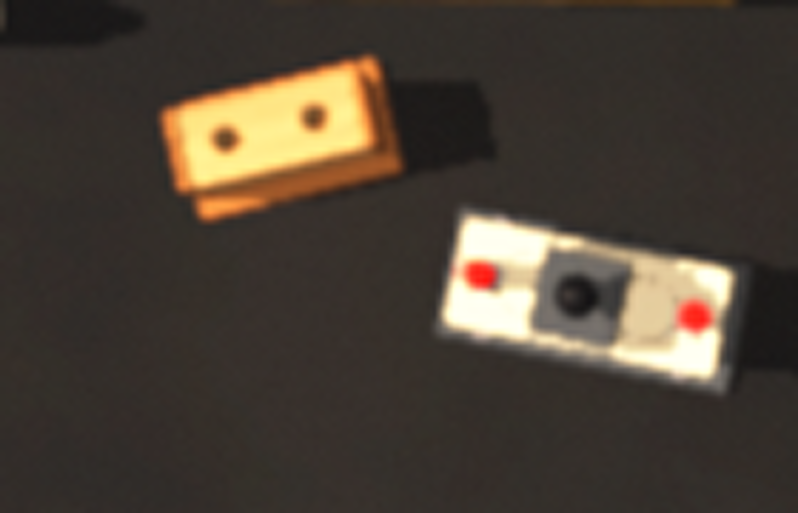

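The weight stands upright in the middle of the top sheet, ball at (575,295), between the two red handles, and both pins are still home. The stand holes appear at (224,138) and (313,117), so the stand has been knocked toward +x since the pins were picked. I'll locate its holes precisely.

```bash
cat >> h.py <<'E'
def holes(im,box=(236,196,268,212)):
    x0,y0,x1,y1=box; s=10; b=cv2.resize(im[y0:y1,x0:x1],None,fx=s,fy=s,interpolation=cv2.INTER_CUBIC); v=b[...,2-0].astype(float)*0+b.max(2)
    m=(v<170).astype(np.uint8); n,l,t,c=cv2.connectedComponentsWithStats(m); out=[]
    for k in range(1,n):
        if 200<t[k,4]<4000 and t[k,0]>0 and t[k,1]>0 and t[k,0]+t[k,2]<b.shape[1] and t[k,1]+t[k,3]<b.shape[0]:
            p=[(c[k,0]+.5)/s-.5+x0,(c[k,1]+.5)/s-.5+y0]; w=unproj('top',[p],z=.066)[0]*1e3; out.append(w); print('hole',np.round(p,2),t[k,4],w.round(1))
    if len(out)==2: print('dist',np.linalg.norm(out[0]-out[1]).round(1))
E
python3 - <<'E'
from h import *
im,d=grab('top'); holes(im); 
print(proj('top',[[.5328,.2016,.068],[.5186,.2516,.068]]))
f=np.load('t6.npz'); holes(f['im'])
cfit('top',cmask(im,(10,40,190),(28,190,255),(228,185,280,225)),.068,'standtop')
go(473.3,-29.9,200,170)
E
```

```text
hole [259.54 200.12] 773 [583.2 188.8  66. ]
hole [244.08 203.98] 827 [569.9 238.7  66. ]
dist 51.6
[[254.98126865 215.59560792]
 [239.38604751 219.73530456]]
hole [259.54 200.12] 787 [583.2 188.8  66. ]
hole [244.08 203.98] 830 [569.9 238.7  66. ]
dist 51.6
standtop c [577.1 213. ] yaw 105.84 LW [ 50.  113.7] rect [578.  209.5] [ 51. 124.] 14.6
t 61.33 tcp [ 447.1 -166.   226.4] F [0.7 1.  0.5] M [ 0.04 -0.01 -0.02] w 44.9 
 toolaxes x [-0.  0. -1.] y [ 0.983 -0.181 -0.   ] z [-0.181 -0.983 -0.   ]
shift [  26.5    1.1 -138.6] rows>= 3.0 turn -0.008 alt 3.134 joints [ 0.45  0.17 -0.25  2.01  0.05  0.97 -0.01]
```

```bash
python3 - <<'E'
from h import *
for n in('t3','t6','t9'):
    im=np.load(n+'.npz')['im']; b=(215,195,278,240) if n=='t3' else (222,180,284,224)
    cfit('top',cmask(im,(8,90,60),(25,255,255),b),.03,n)
im=np.load('t9.npz')['im']; print(im[199:210,238:252].max(2))
E
```

```text
t3 c [525.  230.1] yaw 105.88 LW [ 74.9 134. ] rect [524.5 230.5] [ 78.1 139.3] 16.7
t6 c [573.9 213.2] yaw 104.09 LW [ 75.6 133. ] rect [573.2 213.6] [ 78.2 137.4] 15.0
t9 c [573.9 213.1] yaw 104.06 LW [ 75.6 133. ] rect [573.2 213.6] [ 78.1 137.5] 15.0
[[254 254 254 254 254 254 254 254 254 254 254 254 254 254]
 [254 254 254 254 254 254 254 255 254 254 254 254 254 254]
 [254 254 254 254 255 254 252 254 255 255 254 254 254 254]
 [254 254 254 255 249 226 203 220 248 255 255 255 255 255]
 [254 254 255 252 222 154 128 147 218 254 255 255 255 255]
 [255 255 255 252 204 129 110 125 187 247 255 255 255 255]
 [255 255 255 255 234 157 121 151 224 254 255 255 255 255]
 [255 255 255 255 255 234 205 230 253 255 255 255 255 255]
 [254 255 255 255 255 255 255 255 255 255 255 255 255 255]
 [254 255 255 255 255 255 255 255 255 255 255 255 255 255]
 [252 255 255 255 255 255 255 255 255 255 255 255 255 254]]
```

The stand moved about (+49, −17) mm. Its holes are at (583, 189) and (570, 239); the 17 mm holes give plenty of room for the tips. Now draw the right pin.

```bash
python3 -m pendant '[45,26,1,-46,-0.008,45,0,0,-46,0,45,0,0,-46,0,45,0,0,0,0,45,0,0,0,0]' 80; python3 -c "
from h import *
go(473.3,-29.9,94,170)"
```

```text
clock: 61.95
tcp_pos: [0.4722, -0.0294, 0.2004]
orientation: [1.334, 1.124, -1.334]
contact_force: [-0.4, 0.2, 0.4]
grip_width: 0.0451
t 61.95 tcp [472.2 -29.4 200.4] F [-0.4  0.2  0.4] M [-0.02 -0.05 -0.06] w 45.1 
 toolaxes x [-0. -0. -1.] y [ 0.985 -0.17  -0.   ] z [-0.17  -0.985  0.   ]
shift [106.4   1.2   0.3] rows>= 2.0 turn 0.004 alt -3.138 joints [ 0.24  0.2  -0.35  2.04  0.09  0.92 -0.33]
```

```bash
python3 -m pendant '[45,50,1,0,0,45,40,0,0,0,45,14,0,0,0,45,0,0,0,0,45,0,0,0,0]'; python3 -m pendant '[25,0,0,0,0,10,0,0,0,0,10,0,0,0,0,10,0,0,0,0]'
```

```text
clock: 62.58
tcp_pos: [0.4745, -0.0305, 0.0978]
orientation: [1.337, 1.12, -1.334]
contact_force: [-0.0, 0.6, -0.3]
grip_width: 0.0452
clock: 63.08
tcp_pos: [0.4734, -0.0303, 0.0976]
orientation: [1.335, 1.122, -1.335]
contact_force: [-3.0, 0.9, 9.5]
grip_width: 0.0157
```

```bash
python3 -m pendant '[10,-3,0,0,0,10,-3,0,0,0,10,0,0,0,0]'; python3 -m pendant '[10,-6,0,0,0,10,-6,0,0,0,10,-6,0,0,0,10,0,0,0,0]'; python3 -m pendant '[10,-12,0,0,0,10,-12,0,0,0,10,-14,0,0,0,10,0,0,0,0]'
```

```text
clock: 63.45
tcp_pos: [0.4734, -0.0304, 0.1028]
orientation: [1.336, 1.122, -1.335]
contact_force: [-1.0, 0.1, 0.7]
grip_width: 0.016
clock: 63.95
tcp_pos: [0.4735, -0.0303, 0.1211]
orientation: [1.336, 1.122, -1.335]
contact_force: [-0.6, -0.1, 0.4]
grip_width: 0.0161
clock: 64.45
tcp_pos: [0.4744, -0.0304, 0.16]
orientation: [1.337, 1.12, -1.333]
contact_force: [0.6, -0.1, -1.9]
grip_width: 0.0154
```

```bash
python3 -m pendant '[10,-15,35,0,0,10,0,40,0,0,10,0,0,-48,0,10,0,0,-48,0,10,0,0,-48,0,10,0,0,-48,0,10,0,-10,-48,0,10,0,-12,-35,0,10,0,0,0,0,10,0,0,0,0,10,0,0,0,0]'; python3 - <<'E'
from h import *
im,d=grab('top'); holes(im)
go(569.9,238.7,165,170)
E
```

```text
clock: 65.82
tcp_pos: [0.5733, 0.2294, 0.1732]
orientation: [1.336, 1.12, -1.338]
contact_force: [0.2, -0.3, -1.1]
grip_width: 0.0158
hole [259.66 200.65] 1016 [581.5 188.4  66. ]
t 65.88 tcp [573.3 229.6 173.3] F [-0.  -0.1 -0.6] M [ 0.03 -0.03  0.03] w 15.5 
 toolaxes x [-0.    -0.001 -1.   ] y [ 0.985 -0.175  0.   ] z [-0.175 -0.985  0.001]
shift [ 8.3 -5.  -8.4] rows>= 1.0 turn -0.001 alt 3.141 joints [-0.2   0.47 -0.38  1.73  0.21  0.98 -0.83]
```

```bash
python3 -m pendant '[10,0,-5,-7.5,0,10,8,0,0,0,10,0,0,0,0,10,0,0,0,0]'; python3 -c "
from h import *
go(569.9,238,155,170)";  python3 -m pendant '[10,5,0,0,0,10,5,0,0,0,10,5,0,0,0,10,0,0,0,0]'
```

```text
clock: 66.38
tcp_pos: [0.5692, 0.2394, 0.1653]
orientation: [1.335, 1.122, -1.336]
contact_force: [0.4, 0.1, -1.2]
grip_width: 0.0158
t 66.38 tcp [569.2 239.4 165.3] F [ 0.4  0.1 -1.2] M [-0.05 -0.03  0.01] w 15.8 
 toolaxes x [-0. -0. -1.] y [ 0.985 -0.172 -0.   ] z [-0.172 -0.985  0.   ]
shift [10.3  0.9  1.3] rows>= 1.0 turn 0.001 alt -3.14 joints [-0.21  0.48 -0.38  1.74  0.21  0.96 -0.85]
clock: 66.88
tcp_pos: [0.5689, 0.2395, 0.1498]
orientation: [1.335, 1.123, -1.336]
contact_force: [1.1, 0.9, -1.6]
grip_width: 0.016
```

```bash
python3 -m pendant '[10,5,0.8,1,0,10,5,0,0,0,10,0,0,0,0]'; python3 -m pendant '[10,5,0,0,0,10,5,0,0,0,10,5,0,0,0,10,0,0,0,0]'; python3 -m pendant '[10,5,0,0,0,10,5,0,0,0,10,5,0,0,0,10,0,0,0,0]'
```

```text
clock: 67.25
tcp_pos: [0.5695, 0.2383, 0.1399]
orientation: [1.335, 1.123, -1.336]
contact_force: [0.4, -0.1, -0.2]
grip_width: 0.0157
clock: 67.75
tcp_pos: [0.5695, 0.2383, 0.1249]
orientation: [1.335, 1.123, -1.336]
contact_force: [-0.0, -0.4, -0.2]
grip_width: 0.0154
clock: 68.25
tcp_pos: [0.5695, 0.2383, 0.1099]
orientation: [1.335, 1.123, -1.336]
contact_force: [0.3, 0.1, -0.8]
grip_width: 0.016
```

```bash
python3 -m pendant '[10,5,0,0,0,10,5,0,0,0,10,4,0,0,0,10,0,0,0,0]'; python3 -m pendant '[10,1.5,0,0,0,10,1.5,0,0,0,10,0,0,0,0]'
```

```text
clock: 68.75
tcp_pos: [0.5696, 0.2384, 0.096]
orientation: [1.335, 1.123, -1.336]
contact_force: [0.0, 0.3, -0.5]
grip_width: 0.0159
clock: 69.12
tcp_pos: [0.5698, 0.2384, 0.0934]
orientation: [1.335, 1.122, -1.336]
contact_force: [0.7, 0.8, -0.9]
grip_width: 0.0158
```

```bash
python3 -m pendant '[10,1,0,0,0,10,1,0,0,0,10,0,0,0,0]'; python3 -m pendant '[10,1,0,0,0,10,0,0,0,0]'
```

```text
clock: 69.5
tcp_pos: [0.5701, 0.2387, 0.0927]
orientation: [1.336, 1.122, -1.335]
contact_force: [-3.1, -1.4, 8.9]
grip_width: 0.016
clock: 69.75
tcp_pos: [0.5701, 0.2388, 0.0927]
orientation: [1.336, 1.121, -1.335]
contact_force: [-5.2, -3.8, 15.7]
grip_width: 0.0157
```

Seated exactly at the predicted height. Release, then the left pin.

```bash
python3 -m pendant '[10,-1.8,0,0,0,25,0,0,0,0,40,0,0,0,0,45,0,0,0,0,45,-40,0,0,0,45,-50,0,0,0,45,-15,0,0,0,45,0,0,0,0,45,0,0,0,0]'; python3 -c "
from h import *
go(494.6,88.3,195,170)"
```

```text
clock: 70.88
tcp_pos: [0.569, 0.2379, 0.1955]
orientation: [1.333, 1.123, -1.338]
contact_force: [0.7, -1.4, -1.4]
grip_width: 0.0453
t 70.88 tcp [569.  237.9 195.5] F [ 0.7 -1.4 -1.4] M [0.01 0.05 0.01] w 45.3 
 toolaxes x [-0.002 -0.001 -1.   ] y [ 0.985 -0.172 -0.002] z [-0.172 -0.985  0.002]
shift [  0.9 -47.5 160.2] rows>= 4.0 turn 0.002 alt -3.14 joints [-0.2   0.45 -0.39  1.71  0.19  1.02 -0.83]
```

```bash
python3 -m pendant '[45,0,-12,40,0,45,0,-12,40,0,45,0,-12,40,0,45,0,-11.5,40,0,45,0,0,0,0,45,0,0,0,0]'; python3 -c "
from h import *
go(494.6,88.3,97,170)"
```

```text
clock: 71.62
tcp_pos: [0.4953, 0.0894, 0.1965]
orientation: [1.335, 1.123, -1.336]
contact_force: [0.4, 0.6, -0.1]
grip_width: 0.0449
t 71.62 tcp [495.3  89.4 196.5] F [ 0.4  0.6 -0.1] M [0.03 0.02 0.08] w 44.9 
 toolaxes x [-0.001  0.    -1.   ] y [ 0.985 -0.172 -0.001] z [-0.172 -0.985  0.   ]
shift [99.5 -0.4  1.2] rows>= 2.0 turn 0.002 alt -3.14 joints [ 0.03  0.26 -0.38  1.97  0.12  0.93 -0.59]
```

```bash
python3 -m pendant '[45,50,-0.4,1,0,45,40,0,0,0,45,9,0,0,0,45,0,0,0,0,45,0,0,0,0]'; python3 -m pendant '[25,0,0,0,0,10,0,0,0,0,10,0,0,0,0,10,0,0,0,0]'; python3 -m pendant '[10,-3,0,0,0,10,-3,0,0,0,10,0,0,0,0]'; python3 -m pendant '[10,-6,0,0,0,10,-6,0,0,0,10,-6,0,0,0,10,0,0,0,0]'; python3 -m pendant '[10,-12,0,0,0,10,-12,0,0,0,10,-14,0,0,0,10,0,0,0,0]'
```

```text
clock: 72.25
tcp_pos: [0.4962, 0.0889, 0.0997]
orientation: [1.337, 1.121, -1.333]
contact_force: [-0.3, -0.3, -0.0]
grip_width: 0.045
clock: 72.75
tcp_pos: [0.4952, 0.0884, 0.0994]
orientation: [1.336, 1.122, -1.335]
contact_force: [-2.6, 0.5, 7.9]
grip_width: 0.0157
clock: 73.12
tcp_pos: [0.4951, 0.0883, 0.1046]
orientation: [1.336, 1.122, -1.335]
contact_force: [-0.2, 0.4, 0.3]
grip_width: 0.0156
clock: 73.62
tcp_pos: [0.4952, 0.0882, 0.1229]
orientation: [1.336, 1.122, -1.335]
contact_force: [-0.3, 1.1, -1.0]
grip_width: 0.0159
clock: 74.12
tcp_pos: [0.4959, 0.0883, 0.1618]
orientation: [1.337, 1.121, -1.333]
contact_force: [0.3, -0.2, -0.8]
grip_width: 0.0155
```

```bash
python3 -m pendant '[10,-12,20,0,0,10,0,20,-30,0,10,0,15,-40,0,10,0,13,-43,0,10,0,0,0,0,10,0,0,0,0,10,0,0,0,0]'; python3 -c "
from h import *
go(582.9,188.2,163,170)"
```

```text
clock: 75.0
tcp_pos: [0.5811, 0.1861, 0.172]
orientation: [1.335, 1.121, -1.338]
contact_force: [-0.3, -0.0, -1.4]
grip_width: 0.0156
t 75.0 tcp [581.1 186.1 172. ] F [-0.3 -0.  -1.4] M [-0.04  0.04  0.01] w 15.6 
 toolaxes x [-0.001 -0.001 -1.   ] y [ 0.985 -0.174 -0.   ] z [-0.174 -0.985  0.001]
shift [ 9.   1.4 -2.4] rows>= 1.0 turn -0.0 alt 3.141 joints [-0.13  0.46 -0.37  1.75  0.2   0.97 -0.76]
```

```bash
python3 -m pendant '[10,5,1.4,-2.4,0,10,5,0,0,0,10,0,0,0,0]';  python3 -m pendant '[10,5,0,0,0,10,5,0,0,0,10,5,0,0,0,10,0,0,0,0]'; python3 -m pendant '[10,5,0,0,0,10,5,0,0,0,10,5,0,0,0,10,0,0,0,0]';python3 -m pendant '[10,5,0,0,0,10,5,0,0,0,10,5,0,0,0,10,0,0,0,0]'
```

```text
clock: 75.38
tcp_pos: [0.5828, 0.1895, 0.1616]
orientation: [1.335, 1.123, -1.337]
contact_force: [0.5, -0.8, 0.0]
grip_width: 0.0157
clock: 75.88
tcp_pos: [0.5829, 0.1898, 0.1467]
orientation: [1.335, 1.123, -1.336]
contact_force: [-0.6, -0.2, -0.7]
grip_width: 0.0159
clock: 76.38
tcp_pos: [0.5828, 0.1897, 0.1317]
orientation: [1.335, 1.123, -1.336]
contact_force: [-0.5, 0.1, -0.5]
grip_width: 0.0156
clock: 76.88
tcp_pos: [0.5828, 0.1898, 0.1167]
orientation: [1.335, 1.123, -1.336]
contact_force: [0.0, -0.3, -0.4]
grip_width: 0.0158
```

Home expected at about 94.4.

```bash
python3 -m pendant '[10,5,0,0.5,0,10,5,0,0,0,10,5,0,0,0,10,0,0,0,0]';  python3 -m pendant '[10,4,0,0,0,10,2,0,0,0,10,0,0,0,0]'; python3 -m pendant '[10,1.5,0,0,0,10,1,0,0,0,10,0,0,0,0]'
```

```text
clock: 77.38
tcp_pos: [0.5828, 0.1892, 0.1017]
orientation: [1.335, 1.123, -1.336]
contact_force: [-0.1, -0.0, -0.7]
grip_width: 0.0155
clock: 77.75
tcp_pos: [0.583, 0.1893, 0.0961]
orientation: [1.335, 1.122, -1.336]
contact_force: [-0.0, 0.4, -1.0]
grip_width: 0.0157
clock: 78.12
tcp_pos: [0.5833, 0.1895, 0.0946]
orientation: [1.336, 1.122, -1.335]
contact_force: [-1.2, -1.5, 4.3]
grip_width: 0.0159
```

Seated. Release, back off and check.

```bash
python3 -m pendant '[10,0.5,0,0,0,10,-1,0,0,0,25,0,0,0,0,40,0,0,0,0,45,0,0,0,0,45,-40,0,0,0,45,-50,0,0,0,45,-15,0,0,0,45,0,0,50,0,45,0,0,55,0,45,0,0,55,0,45,0,0,55,0,45,0,0,55,0,45,0,0,55,0,45,0,0,50,0,45,0,0,0,0]'; python3 - <<'E'
from h import *
im,d=grab('top'); np.savez('tA.npz',im=im,d=d); pins(im,d); save('tA',im,(205,180,345,270),5.7); st()
for t in ('foot',): cfit('top',cmask(im,(0,0,58),(180,255,255),(270,205,345,260)),.008,'foot')
cfit('top',cmask(im,(10,5,150),(40,110,255),(270,200,350,262)),.073,'cream')
v,u=np.mgrid[205:260,275:340]; P=unproj('top',np.c_[u.ravel(),v.ravel()],d[205:260,275:340].ravel())*1e3
for lo,hi in((122,160),(104,120),(60,90)):
  q=P[(P[:,2]>lo)&(P[:,2]<hi)]; print(lo,hi,len(q),q.mean(0).round(1),np.percentile(q[:,2],[5,50,95]).round(1),cv2.minAreaRect(q[:,:2].astype(np.float32)))
E
```

```text
clock: 80.12
tcp_pos: [0.5166, -0.1852, 0.1985]
orientation: [1.339, 1.118, -1.344]
contact_force: [1.2, 0.5, -0.1]
grip_width: 0.045
red 23 px 257.6 199.1 all [581.7 187.2 114. ] zmax 123.8 top 17 [581.5 188.3 119. ] [582.5 188.2 120.1] @.122 [[580.9 185.9 122. ]]
red 23 px 241.6 203.1 all [568.4 236.9 113.7] zmax 124.9 top 15 [568.3 239.1 120.3] [569.1 238.3 120.3] @.122 [[567.7 235.2 122. ]]
t 80.17 tcp [ 517.5 -182.1  198.6] F [-0.1  0.7  0.2] M [ 0.04  0.02 -0.04] w 44.9 
 toolaxes x [-0.001 -0.    -1.   ] y [ 0.984 -0.176 -0.001] z [-0.176 -0.984  0.   ]
foot c [482.8  33.7] yaw 78.11 LW [ 80.4 176.4] rect [484.1  31.5] [180.1  84.4] 79.8
cream c [483.3  31.3] yaw 78.95 LW [ 64.5 157.3] rect [483.7  30.7] [158.1  68.9] 79.6
122 160 51 [483.3  34.8 145.7] [139.1 146.2 151.8] ((483.4101257324219, 35.174861907958984), (21.018207550048828, 21.264732360839844), 0.5160894989967346)
104 120 211 [484.   34.8 111.7] [107.6 111.6 115.8] ((484.14178466796875, 35.33088684082031), (49.66777420043945, 49.27642822265625), 76.97590637207031)
60 90 575 [484.3  28.7  71.9] [67.7 71.8 76.2] ((484.5547180175781, 31.753490447998047), (150.2029266357422, 57.972251892089844), 79.5962905883789)
```

View pics/tA.png

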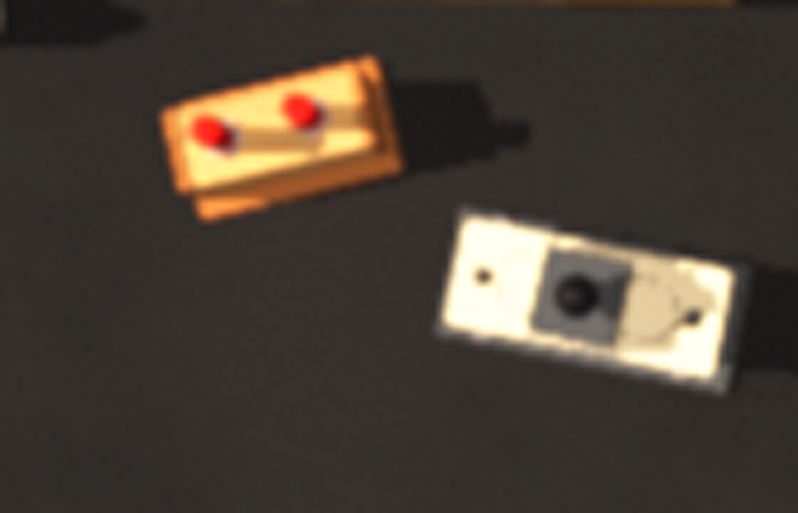

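The last picture shows both red handles upright in the stand at (212,132) and (301,110). The holes in the stack are open, and the weight stands upright with its ball over its block at (577,296). Everything measures out, so I'm handing in.

```bash
python3 -c "
from h import *
print(r.hand_in())"
```

```text
the job is handed in; nothing more can be done
None
```

I built the stack and handed the job in at about 80 s; no verdict came back. Only two sheets were on the mat, teal then cream; I saw no amber sheet. I left the bottle, spectacles and notebook alone and did not check them again at the end.

- **Stacking:** teal landed about 3.4 mm out of line and cream about 1.7 mm. I jogged both ends of the stack flush with the block's end faces before pinning.
- **Pins in:** both pins went in cleanly and were pressed until the collars stopped, at 26 and 35 N.
- **Weight:** it met the sheet early and tilted between the pads, then settled when I lowered it further with a lighter grip.
- **Pins out:** the stand had been knocked about 5 cm aside during the run. I located it again, and both pins seated at the expected height.

**Last checks, all from the top camera:**
- The top sheet is flat at about 72 mm and within about 1 mm of the block's centre and line.
- The weight is upright, with its ball centred over its block. It stands about 4 mm off the exact middle, along the block; I left it rather than risk dragging the sheets.
- Both pins stand upright in the stand, handle tops at about 122 mm.

**Not confirmed:** the side camera could not see the block. The lower sheets' final alignment rests on the pins having gone fully home, not on a direct view.

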